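Run the hand nut onto a solder reel spindle

ROBOT

A 7-joint arm with a two-finger parallel gripper is mounted at the origin on the work surface. World frame = base frame: x ahead of the robot, y to its left, z up, the work surface at z = 0. Lengths are in m, angles in rad, forces in N, time in s.
With the tool pointing down it reaches from about 0.4 to 0.875 m from the base axis. Payload 4.4 kg.
Tool frame: the origin (TCP) lies between the finger pads; the fingertips stand 22 mm ahead of it and the grasp point (between the pads) lies 3 mm ahead of it; y points along the fingers, z is the direction in which the jaws open and shut, and the axes are right-handed (so a half turn about y gives the same grasp; the last joint's range is limited). The gripper opens to 85 mm and grips with 20 to 120 N. Pads are 22 mm wide; open, the fingers measure 114 mm over their backs; the gripper's body (76 mm by 85 mm) begins 54 mm behind the grasp point. The pads swing forward as they close: fully open they stand 13 mm farther back than shut.
Start: joints at [1.175, 0.628, 0.038, 1.517, -0.027, 0.996, -0.02], TCP at [0.211, -0.615, 0.253] pointing down, gripper open.
Joint ranges: [-3.06, 3.06], [-0.37, 2.12], [-1.25, 1.32], [0.18, 2.47], [-1.1, 4.24], [0.23, 1.98], [-2.94, 2.94]. Speed limits (rad/s): [2.57, 2.57, 3.14, 3.14, 3.14, 3.14, 3.14].

INTERFACE

Orientations are given as a unit quaternion [x, y, z, w].
In Python, from rig import readout, eyes, r gives the robot as it stands.
- The arm moves only by the tool servo_tool, never from a script. Its argument "series" is a list of rows, each an object with "translation": the shift along the tool's x, y, z in mm, a list of three; "turn": the turn about the tool's y in rad; "grip": the opening, from 0 (shut) to 1 (fully open). A call has 1 to 12 rows; each row shifts and turns the commanded pose from where the row before left it, along the tool's axes as they then stand; what a row does not reach is not made up. A row lasts 1/8 s, in which the tool goes at most 62.5 mm and 10.7 degrees, less where a joint would pass 70% of its speed; a pose out of reach is approached as far as the arm can. A call with a gripper value outside its range is refused whole. The fingers move at their own pace and stop on an object; the grip force is fixed at half the most. Time passes only in rows, so rows that do not move let the fingers close. It gives the time, the measured TCP pose, the force and the opening at its end, in the units of the state.
- readout.sense(): the state, without advancing time (a new reading comes with each control period).
- eyes.camera(name): name is "side" or "top" or "wrist"; returns the picture (400x640x3 uint8, blue, green, red); there is no depth.
- eyes.get_calibration(name): a dict with "camera_matrix" (3x3 intrinsics, pixels), "dist_coeffs" ([k1, k2, p1, p2, k3] as OpenCV has them; the pictures are not rectified), "world_to_cam" (4x4, takes a point from world to camera coordinates). Camera axes: x right, y down, z forward; pixel columns grow to the right and rows downward; lengths in m; the calibration is good to about 2 mm. A picture is of the moment at which its call begins: read the wrist's pose just before it. get_calibration takes no time and is no camera call; for the wrist camera it gives the pose at the moment of the call.
- r.sign_off(): hands the job in, once; it reports no verdict.
Trained networks look in the newest picture that a camera, given by its name, has taken for a name from the list of things; names that differ only in an ending like _2 or _b are one class to them, and where a whole thing is asked for, a point or a joint stands for the part that bears it (a point fixed in the world has none). Each returns a list of dicts, best first, with "confidence" (0 to 1); they miss things now and then, are a little off and sometimes report something else, mostly with a low value. They report only what shows in the picture. A call takes as long as a camera call. They do not tell look-alikes from the thing itself.
- eyes.cut_out(name, camera): "pixels" (400x640 bool, what is visible of it) and "extent" ([left, top, right, bottom] in pixels, round what is visible of it).
- eyes.mark_of(name, camera): "centre" ([column, row] in pixels: a listed point, or the origin of a listed thing).
The state is a dict: "clock": time; "q": joint angles; "qvel": joint speeds; "tau": joint torques, N m; "tcp_pos": TCP position; "tool_rot": TCP orientation; "force": force on the tool from outside, world axes, zero at the start; "wrist_torque": the same for the moment, N m; "width": opening from 0.0 (shut) to 1.0 (fully open).
Only numpy, scipy, OpenCV 4.12 (cv2) and the standard library are available. Lean on these libraries where they do the work, as an engineer would, in place of code of your own. Each camera call takes 0.05 s, during which the arm holds its last target.

TASK

Put the loose hand nut on the spindle of the solder reel stand, turn it backward (anticlockwise from above) until you feel it drop into the start of the thread, then turn it forward (clockwise) until it has pressed the sprung reel fully down, and let go of it. Turn gently and stop when it resists, never force the thread, and leave the other things on the bench where they are.

Things in the scene. Friction and masses are not known exactly. Their poses are not given: they have to be found in the camera images.
- nut_bar (a point): Middle of the grip bar of the loose aluminium hand nut, on the nut's axis, 44 mm above its underside; z up. The bar stands across the top of the nut: 10 mm thick, 28 mm high (30 to 58 mm above the underside), 69 mm long along this frame's x, with a 15 mm round post at each end; 39 mm of flat bar lies between the posts. The nut stands upright on the bench at the start.
- nut: The same nut; origin under its middle, z up, x along the bar. A round cap 44 mm across, 30 mm high, open below (bore 33 mm across, 27 mm deep), about 120 g. Turned between loosely closed fingers (about 5 mm of play) it sinks by its own weight. Set on the spindle by chance just over the gaps in the rim, it drops at once.
- nut_pins (a point): On the nut's axis, 5 mm above its underside, level with the undersides of its two steel pins. They are 5 mm thick and reach inward from the bore wall, one at each end of the nut's x axis, to 10 mm from the axis.
- spindle_top (a point): Centre of the top of the fixed upright spindle, 78 mm above the bench; z is its axis. It is 30 mm across its thread: the nut goes over with 1.5 mm to spare all round. Its right-hand two-start thread (starts half a turn apart) lies under a flat rim 2 mm below this point. Where the starts face differs every time; this frame does not show it.
- rim (a point): Centre of the flat rim, 76 mm above the bench. Set on at any angle, the nut rests with its pins' undersides here (5 mm higher on a stop tooth). Turned backward (anticlockwise) at most half a turn the pins reach two gaps and the nut drops 11 mm, then meets a hard stop. By each gap stands a thin stop tooth 5 mm high: turned forward while still on the rim, the pins jam against it.
- gap_floor (a point): On the axis, 65 mm above the bench: level of the pins' undersides after the drop. Turned forward (clockwise) from there the nut goes down about 3.1 mm per radian; home is about 2.5 rad from the hard stop. The thread holds by friction when let go. It is damaged if the force between nut and stand exceeds 100 N.
- home (a point): On the axis, 60 mm above the bench: level of the pins' undersides when the nut is fully home. The nut's underside is then 55 mm and its bar centre 99 mm above the bench.
- reel (a joint): How far the solder reel (grey, 68 mm across, 40 mm high, flat round the spindle) is pressed down on its spring: 0 free, 0.003 m fully down. The nut meets it about half-way through its forward turn; the spring pushes back with 4 N, rising to 9 N fully down; turning then takes about 0.05 to 0.2 N m; at the bottom it stops hard.
- stand: The reel stand: a steel disc base 96 mm across and 12 mm high, fixed to the bench, with the reel and spindle on it; origin in the middle of its underside.
- dish: Bystander: white ceramic dish, 56 mm across, 22 mm high, between the nut and the stand; origin under its centre.
- flux: Bystander: white plastic bottle, 38 mm across, 105 mm high; origin under its centre.
- driver: Bystander: screwdriver 150 mm long lying near the robot; origin under its middle.
- brush: Bystander: brush 160 mm long lying behind; origin under its middle.
- board: Bystander: small circuit board 75 x 55 mm lying flat; origin under its centre.
- cup: Bystander: white cup 72 mm across, 75 mm high; origin under its centre.
There are look-alikes about, which are no part of the job. Of the things like the nut, leave any that is purple; of the rest the smaller one is meant.

How it is judged:
By the outcome, as a careful person would: the job done as asked, in the order asked, and still so for the second after the job is handed in, with the robot touching nothing.
It also fails if it takes over 72 s, if anything falls off the work surface, if the arm or the gripper's body presses on something with over 40 N, if the wrist force passes 120 N, or if a joint passes its speed limit or range.

## Working session

There is one attempt and no reset: what is moved stays moved. The work goes in short steps, Python scripts to look and compute and a tool call to move; the robot and the scene stay as the last step left them, time stands still between calls to the robot, and variables do not carry over. Pictures are saved under pics/ and viewed, and the job is handed in when it is done.

Besides the shell and the picture viewer there is one more tool, called by a JSON object that holds its "name" and its "arguments", one argument or row to a line. servo_tool: Moves the arm, as the interface text tells. Its arguments: {"type":"object","properties":{"series":{"type":"array"}},"required":["series"]}

```bash
mkdir -p pics; ls; python3 - <<'E'
from rig import readout, eyes, r
import cv2,numpy as np
s=readout.sense(); print({k:np.round(v,3) for k,v in s.items()})
for c in ("top","side","wrist"):
    im=eyes.camera(c); cv2.imwrite(f"pics/{c}0.png",im)
    for n in ("nut_bar","nut","spindle_top","stand","dish","flux","cup"):
        print(c,n,[(np.round(d["centre"],1).tolist(),round(d["confidence"],2)) for d in eyes.mark_of(n,c)])
print(readout.sense()["clock"])
E
```

```text
pics
{'clock': np.float64(0.0), 'q': array([ 1.175,  0.629,  0.038,  1.518, -0.027,  0.996, -0.02 ]), 'qvel': array([-0.001,  0.001,  0.001, -0.001,  0.   ,  0.   , -0.   ]), 'tau': array([ 1.0000e-03, -5.6342e+01,  1.2260e+00, -1.9345e+01,  1.1000e-02,
        1.1000e-02, -0.0000e+00]), 'tcp_pos': array([ 0.21 , -0.614,  0.252]), 'tool_rot': array([-0.116,  0.698, -0.697,  0.116]), 'force': array([0.132, 0.88 , 0.848]), 'wrist_torque': array([0.009, 0.022, 0.062]), 'width': np.float64(1.001)}
top nut_bar [([238.2, 207.2], 0.72), ([243.6, 259.3], 0.63), ([243.6, 212.3], 0.58), ([281.8, 221.6], 0.55)]
top nut [([281.8, 221.8], 0.8), ([247.6, 259.8], 0.63), ([243.6, 211.9], 0.61)]
top spindle_top [([404.8, 229.1], 0.94), ([481.6, 253.1], 0.37)]
top stand [([396.7, 231.1], 0.97)]
top dish [([338.4, 186.5], 0.59)]
top flux [([367.1, 141.6], 0.61)]
top cup [([176.3, 245.5], 0.55)]
side nut_bar [([328.7, 294.8], 0.74), ([309.8, 251.5], 0.73), ([275.9, 279.7], 0.68)]
side nut [([330.5, 309.7], 0.7), ([311.9, 260.8], 0.7), ([280.6, 287.0], 0.58)]
side spindle_top [([381.8, 164.3], 0.76)]
side stand [([380.2, 187.1], 0.9), ([281.4, 286.2], 0.71)]
side dish [([311.9, 210.0], 0.52)]
side flux []
side cup [([265.3, 371.3], 0.69), ([382.9, 162.2], 0.28)]
wrist nut_bar []
wrist nut []
wrist spindle_top []
wrist stand []
wrist dish []
wrist flux []
wrist cup []
1.2
```

View pics/top0.png

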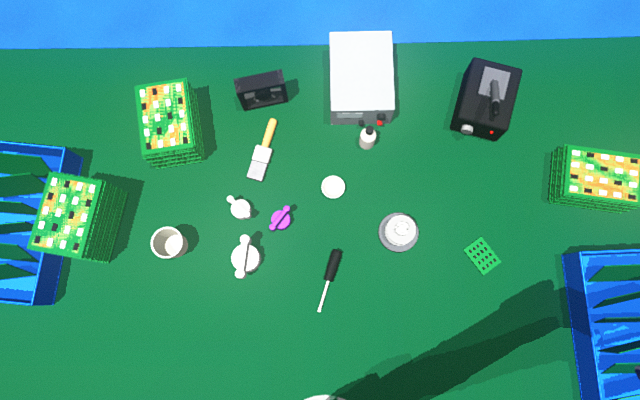

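View pics/side0.png

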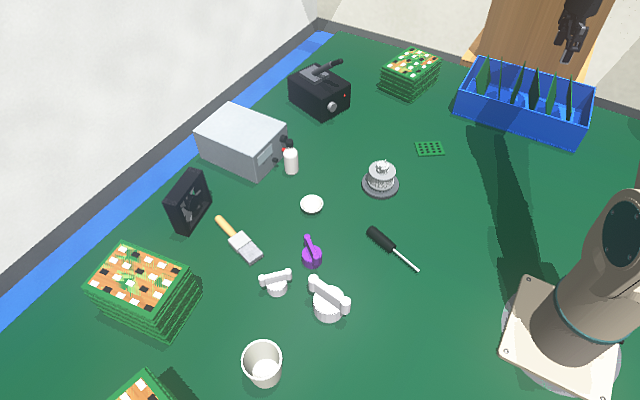

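```bash
python3 - <<'E'
import cv2
a=cv2.imread("pics/top0.png")[170:300,200:330]; cv2.imwrite("pics/topz.png",cv2.resize(a,None,fx=4,fy=4,interpolation=cv2.INTER_CUBIC))
a=cv2.imread("pics/side0.png")[220:345,240:370]; cv2.imwrite("pics/sidez.png",cv2.resize(a,None,fx=4,fy=4,interpolation=cv2.INTER_CUBIC))
E
```

```text
(no output)
```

View pics/topz.png

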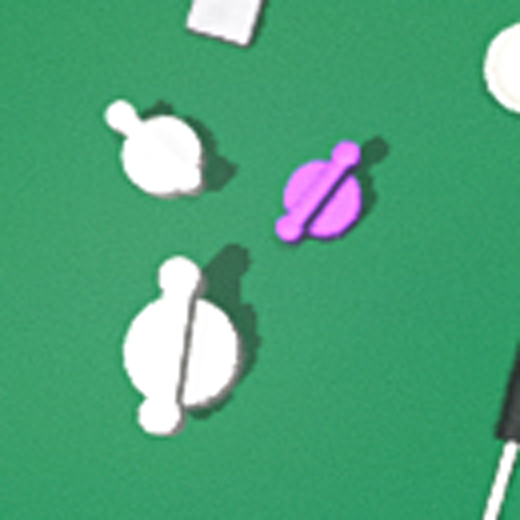

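View pics/sidez.png

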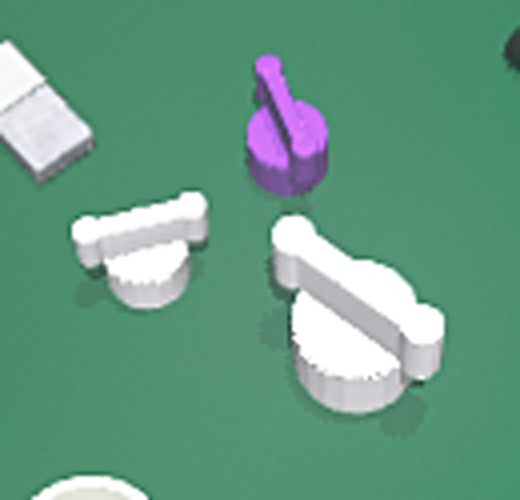

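```bash
cat > h.py <<'E'
from rig import readout, eyes, r
import cv2,numpy as np
from scipy.optimize import least_squares
from scipy.spatial.transform import Rotation as R
def proj(c,P,cal=None):
    k=cal or eyes.get_calibration(c); W=np.array(k["world_to_cam"])
    p,_=cv2.projectPoints(np.atleast_2d(np.asarray(P,float)),cv2.Rodrigues(W[:3,:3])[0],W[:3,3],np.array(k["camera_matrix"]),np.array(k["dist_coeffs"]))
    return p[:,0]
def onplane(c,px,z,cal=None):
    k=cal or eyes.get_calibration(c); W=np.array(k["world_to_cam"])
    u=cv2.undistortPoints(np.array([[px]],float),np.array(k["camera_matrix"]),np.array(k["dist_coeffs"]))[0,0]
    d=W[:3,:3].T@np.r_[u,1]; o=-W[:3,:3].T@W[:3,3]
    return o+d*(z-o[2])/d[2]
def tri(obs):
    return least_squares(lambda P:np.concatenate([proj(c,P)[0]-px for c,px in obs]),[0.6,0,0.05])
E
python3 - <<'E'
from h import *
for c in("top","side"):
    k=eyes.get_calibration(c);W=np.array(k["world_to_cam"]);print(c,-W[:3,:3].T@W[:3,3])
    for px in {"top":[(230.3,198.8),(247,215.5)],"side":[(261.3,277),(288,271)]}[c]: print(onplane(c,px,.058))
for n,a,b in (("bar",(238.2,207.2),(275.9,279.7)),("sp",(404.8,229.1),(381.8,164.3))):
    t=tri([("top",a),("side",b)]); print(n,t.x,t.fun)
print("sp on plane",onplane("top",(404.8,229.1),.078),onplane("side",(381.8,164.3),.078))
print("stand",onplane("top",(396.7,231.1),0),onplane("side",(380.2,187.1),0))
print("bar",onplane("top",(238.2,207.2),.044),onplane("side",(275.9,279.7),.044))
print("dish",onplane("top",(332.5,187),.022))
print("cup",onplane("top",(176,245),0))
E
```

```text
top [ 0.32759148 -0.01254668  1.2384373 ]
[0.56187841 0.21183941 0.058     ]
[0.52173005 0.17230883 0.058     ]
side [0.24267756 0.51110489 0.78890042]
[0.56480359 0.21530898 0.058     ]
[0.52633802 0.17612056 0.058     ]
bar [0.54490939 0.1965183  0.03694198] [ 0.08648423  0.22724974 -0.20314133 -0.05797415]
sp [ 0.48711816 -0.18982355  0.06704503] [-0.45030612 -1.72134647  1.83679541  0.53596008]
sp on plane [ 0.48168504 -0.1890102   0.078     ] [ 0.48804156 -0.17859339  0.078     ]
stand [ 0.48746616 -0.18117139  0.        ] [ 4.82794026e-01 -1.76967600e-01  1.11022302e-16]
bar [0.54418028 0.19550277 0.044     ] [0.5416397 0.1993679 0.044    ]
dish [ 0.59413854 -0.02785086  0.022     ]
cup [0.46200289 0.35136936 0.        ]
```

```bash
cat >> h.py <<'E'
def state():
    s=readout.sense(); M=R.from_quat(s["tool_rot"]).as_matrix()
    print("t",round(s["clock"],2),"tcp",np.round(s["tcp_pos"],4),"z",np.round(M[:,2],3),"zang",round(np.degrees(np.arctan2(M[1,2],M[0,2])),1),"y",np.round(M[:,1],3),"q",np.round(s["q"],2),"F",np.round(s["force"],1),"T",np.round(s["wrist_torque"],2),"w",round(float(s["width"]),3))
    return s,M
def togo(P,zang=None):
    s,M=state()
    print("mm tool",np.round(1000*M.T@(np.array(P)-s["tcp_pos"]),1))
    if zang is not None:
        a=np.degrees(np.arctan2(M[1,2],M[0,2])); d=(a-zang+90)%180-90
        print("turn deg",d,"rad",np.radians(d))  # +turn = clockwise = zang falls
E
python3 - <<'E'
from h import *
togo([.543,.195,.20],-45)
print(onplane("top",(281,219),.04),onplane("top",(245,258),.05))
E
```

```text
t 1.2 tcp [ 0.2106 -0.615   0.2533] z [ 0.324 -0.946  0.   ] zang -71.1 y [ 0. -0. -1.] q [ 1.18  0.63  0.04  1.52 -0.03  1.   -0.02] F [-1.   0.1  0.3] T [ 0.02  0.06 -0.03] w 1.001
mm tool [-576.9   53.3 -658.7]
turn deg -26.10269854309091 rad -0.4555780332324633
[0.51507918 0.09493671 0.04      ] [0.42401373 0.17681969 0.05      ]
```

{"name": "servo_tool", "arguments": {
  "series": [
    {"translation": [-38,0,-44],"turn": 0,"grip": 0.5},
    {"translation": [-38,0,-44],"turn": 0,"grip": 0.5},
    {"translation": [-38,0,-44],"turn": 0,"grip": 0.5},
    {"translation": [-38,0,-44],"turn": 0,"grip": 0.5},
    {"translation": [-38,0,-44],"turn": 0,"grip": 0.5},
    {"translation": [-38,0,-44],"turn": 0,"grip": 0.5},
    {"translation": [-38,0,-44],"turn": 0,"grip": 0.5},
    {"translation": [-38,0,-44],"turn": 0,"grip": 0.5},
    {"translation": [-38,0,-44],"turn": 0,"grip": 0.5},
    {"translation": [-38,0,-44],"turn": 0,"grip": 0.5},
    {"translation": [-38,0,-44],"turn": 0,"grip": 0.5},
    {"translation": [-38,0,-44],"turn": 0,"grip": 0.5}
  ]
}}

```text
clock: 2.7
tcp_pos: [0.4717, 0.034, 0.2537]
tool_rot: [0.116, -0.697, 0.698, -0.116]
force: [0.7, -0.8, -0.8]
width: 0.497
```

```bash
python3 - <<'E'
from h import *
togo([.543,.195,.22],-45)
E
```

```text
t 2.7 tcp [0.4717 0.034  0.2537] z [ 0.324 -0.946  0.   ] zang -71.1 y [ 0.001 -0.    -1.   ] q [-0.08  0.38 -0.07  1.99  0.04  0.77 -1.41] F [ 0.7 -0.8 -0.8] T [-0.03 -0.03 -0.07] w 0.497
mm tool [-119.5   33.7 -129.3]
turn deg -26.11153900215001 rad -0.4557323283504324
```

{"name": "servo_tool", "arguments": {
  "series": [
    {"translation": [-40,10,-43],"turn": 0,"grip": 0.5},
    {"translation": [-40,12,-43],"turn": 0,"grip": 0.5},
    {"translation": [-39,12,-43],"turn": 0,"grip": 0.5},
    {"translation": [0,0,0],"turn": -0.15,"grip": 0.5},
    {"translation": [0,0,0],"turn": -0.15,"grip": 0.5},
    {"translation": [0,0,0],"turn": -0.15,"grip": 0.5},
    {"translation": [0,0,0],"turn": 0,"grip": 0.5}
  ]
}}

```text
clock: 3.58
tcp_pos: [0.5419, 0.1927, 0.2193]
tool_rot: [-0.268, 0.654, -0.654, 0.268]
force: [-0.2, 0.4, 0.6]
width: 0.5
```

```bash
python3 - <<'E'
from h import *
state()
im=eyes.camera("wrist");cal=eyes.get_calibration("wrist"); cv2.imwrite("pics/w1.png",im)
for d in eyes.mark_of("nut_bar","wrist"): print(d,onplane("wrist",d["centre"],.044,cal))
for d in eyes.mark_of("nut","wrist"): print(d,onplane("wrist",d["centre"],.0,cal))
state()
E
```

```text
t 3.58 tcp [0.5419 0.1927 0.2193] z [ 0.702 -0.712 -0.   ] zang -45.4 y [-0.  0. -1.] q [-0.26  0.57 -0.2   1.77  0.15  0.83 -1.32] F [-0.2  0.4  0.6] T [-0.01 -0.02  0.  ] w 0.5
{'centre': [364.9, 263.9], 'confidence': 0.89} [0.51602875 0.09691861 0.044     ]
{'centre': [317.5, 183.0], 'confidence': 0.76} [0.54382199 0.19437675 0.044     ]
{'centre': [257.1, 248.4], 'confidence': 0.92} [ 4.28045385e-01  1.81864410e-01 -5.55111512e-17]
{'centre': [458.3, 103.4], 'confidence': 0.71} [0.70041705 0.14153832 0.        ]
{'centre': [318.1, 173.6], 'confidence': 0.66} [0.54403497 0.1935836  0.        ]
{'centre': [362.4, 244.0], 'confidence': 0.65} [0.52000952 0.09627335 0.        ]
t 3.73 tcp [0.5419 0.1927 0.2194] z [ 0.701 -0.713  0.   ] zang -45.5 y [ 0. -0. -1.] q [-0.26  0.57 -0.2   1.77  0.15  0.83 -1.32] F [-0.1  0.4 -0.7] T [-0.04  0.03  0.01] w 0.496
```

View pics/w1.png

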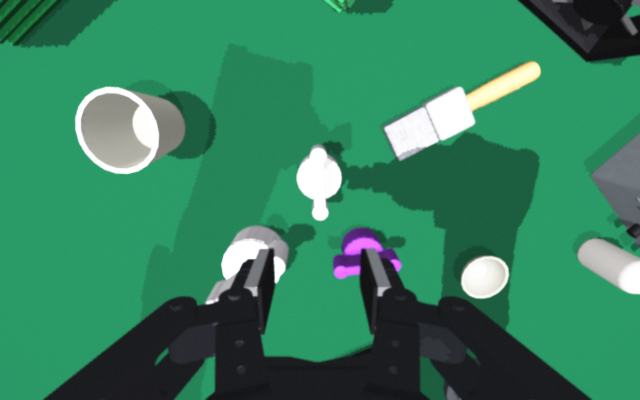

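```bash
python3 - <<'E'
from h import *
cal=eyes.get_calibration("wrist")
a=cv2.imread("pics/w1.png")[135:235,265:375]; cv2.imwrite("pics/w1z.png",cv2.resize(a,None,fx=6,fy=6,interpolation=cv2.INTER_CUBIC))
p,q=onplane("wrist",(318,153),.058,cal),onplane("wrist",(320,213),.058,cal);print(p,q,(p+q)/2,np.degrees(np.arctan2(*(p-q)[[1,0]])))
E
```

```text
[0.56645421 0.21598594 0.058     ] [0.52697239 0.17452984 0.058     ] [0.5467133  0.19525789 0.058     ] 46.39730856376518
```

View pics/w1z.png

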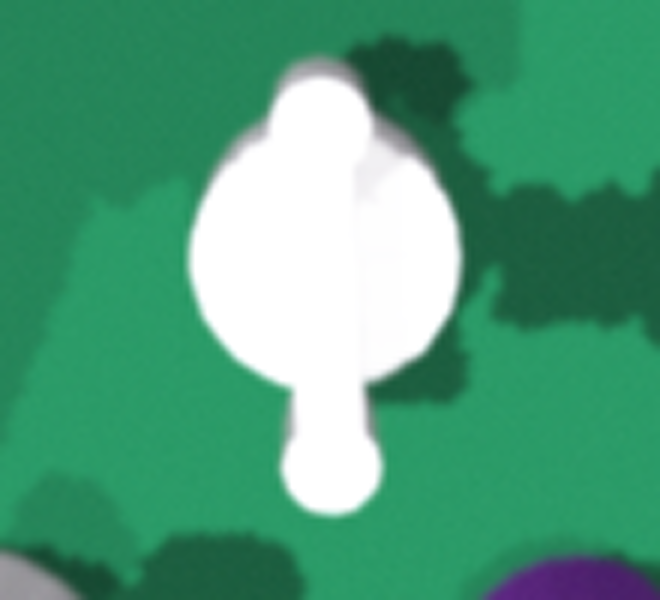

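```bash
python3 - <<'E'
from h import *
cal=eyes.get_calibration("wrist")
p,q=onplane("wrist",(318.5,155.8),.058,cal),onplane("wrist",(320.2,212.7),.058,cal);print(p,q,(p+q)/2,np.degrees(np.arctan2(*(p-q)[[1,0]])))
togo(list(((p+q)/2)[:2])+[.054],-43.6)
E
```

```text
[0.56496601 0.21389241 0.058     ] [0.52732172 0.17460673 0.058     ] [0.54614387 0.19424957 0.058     ] 46.22228920820261
t 3.73 tcp [0.5419 0.1927 0.2194] z [ 0.701 -0.713  0.   ] zang -45.5 y [ 0. -0. -1.] q [-0.26  0.57 -0.2   1.77  0.15  0.83 -1.32] F [-0.1  0.4 -0.7] T [-0.04  0.03  0.01] w 0.496
mm tool [ -4.1 165.4   1.9]
turn deg -1.8607793805709179 rad -0.03247672684418312
```

{"name": "servo_tool", "arguments": {
  "series": [
    {"translation": [-4,30,2],"turn": -0.03,"grip": 0.5},
    {"translation": [0,45,0],"turn": 0,"grip": 0.5},
    {"translation": [0,40,0],"turn": 0,"grip": 0.5},
    {"translation": [0,0,0],"turn": 0,"grip": 0.5}
  ]
}}

```text
clock: 4.22
tcp_pos: [0.5439, 0.1933, 0.1019]
tool_rot: [0.28, -0.65, 0.65, -0.276]
force: [-0.5, -0.6, 0.4]
width: 0.498
```

```bash
python3 - <<'E'
from h import *
state()
im=eyes.camera("wrist"); cv2.imwrite("pics/w2.png",im)
im=eyes.camera("side"); cv2.imwrite("pics/s2.png",cv2.resize(im[200:350,200:400],None,fx=4,fy=4))
E
```

```text
t 4.22 tcp [0.5439 0.1933 0.1019] z [ 0.723 -0.69  -0.002] zang -43.7 y [-0.006 -0.003 -1.   ] q [-0.28  0.74 -0.17  1.84  0.2   0.59 -1.34] F [-0.5 -0.6  0.4] T [-0.   -0.01 -0.02] w 0.498
```

View pics/w2.png

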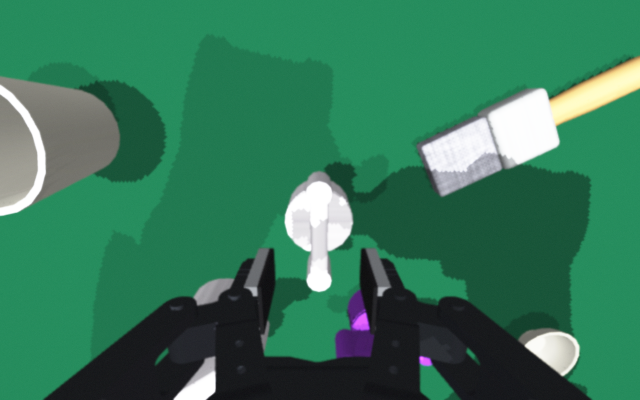

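View pics/s2.png

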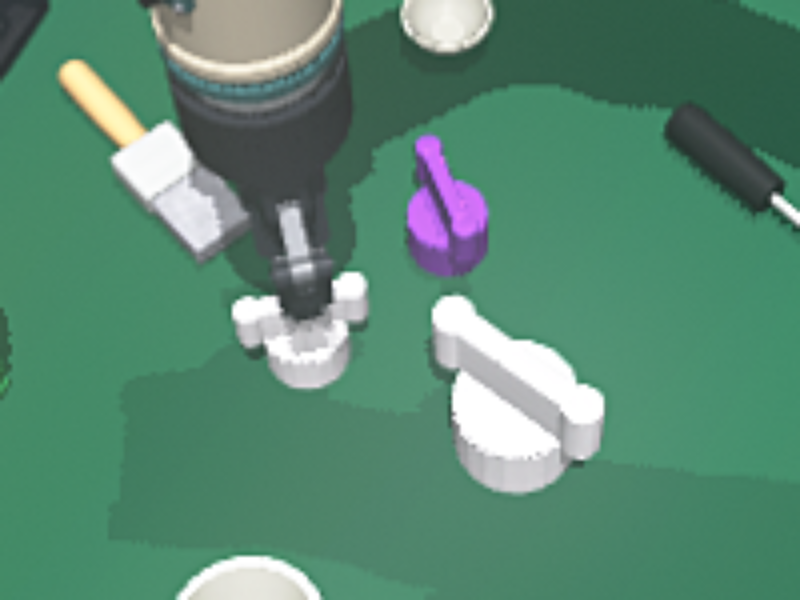

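```bash
python3 - <<'E'
from h import *
cal=eyes.get_calibration("wrist")
p,q=onplane("wrist",(319,191),.058,cal),onplane("wrist",(319,282),.058,cal);print(p,q,(p+q)/2,np.degrees(np.arctan2(*(p-q)[[1,0]])),np.linalg.norm(p-q))
togo(list(((p+q)/2)[:2])+[.054],-43.6)
E
```

```text
[0.56815053 0.21592979 0.058     ] [0.52825421 0.17407074 0.058     ] [0.54820237 0.19500027 0.058     ] 46.375254762368996 0.05782643392040382
t 4.33 tcp [0.5466 0.1946 0.1051] z [ 0.724 -0.69   0.   ] zang -43.6 y [ 0.001  0.    -1.   ] q [-0.28  0.73 -0.17  1.84  0.2   0.59 -1.34] F [ 0.4 -0.1  0.6] T [-0.02 -0.05  0.01] w 0.497
mm tool [-1.4 51.1  0.8]
turn deg -0.04119963951278294 rad -0.0007190693601328147
```

{"name": "servo_tool", "arguments": {
  "series": [
    {"translation": [-1,25,0],"turn": 0,"grip": 0.5},
    {"translation": [0,18,0],"turn": 0,"grip": 0.5},
    {"translation": [0,8,0],"turn": 0,"grip": 0.5},
    {"translation": [0,0,0],"turn": 0,"grip": 0.5},
    {"translation": [0,0,0],"turn": 0,"grip": 0.0},
    {"translation": [0,0,0],"turn": 0,"grip": 0.0},
    {"translation": [0,0,0],"turn": 0,"grip": 0.0},
    {"translation": [0,0,0],"turn": 0,"grip": 0.0}
  ]
}}

```text
clock: 5.32
tcp_pos: [0.5473, 0.1951, 0.0541]
tool_rot: [0.278, -0.65, 0.65, -0.279]
force: [-0.0, -0.3, 5.2]
width: 0.101
```

```bash
python3 - <<'E'
from h import *
state()
im=eyes.camera("wrist"); cv2.imwrite("pics/w3.png",im)
E
```

```text
t 5.33 tcp [0.5473 0.1951 0.0541] z [ 0.724 -0.69   0.001] zang -43.6 y [ 0.001  0.    -1.   ] q [-0.3   0.81 -0.14  1.85  0.22  0.49 -1.36] F [-0.  -0.3  5.2] T [-0.12  0.08 -0.01] w 0.101
```

View pics/w3.png

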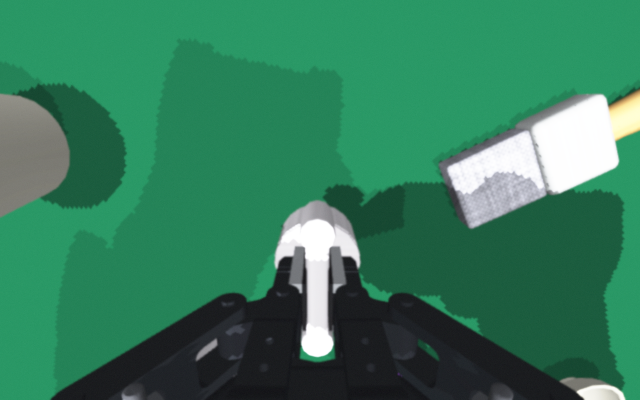

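```bash
python3 - <<'E'
from h import *
cal=eyes.get_calibration("wrist")
s,M=state()
for z in(.058,):
  p,q=onplane("wrist",(317,236),z,cal),onplane("wrist",(317,342),z,cal);c=(p+q)/2
  print(p,q,c,np.linalg.norm(p-q),"tool",1000*M.T@(c-s["tcp_pos"]))
# predicted pixel of nut axis if offset e along tool x
for e in(-4,-2,0,2,4):
  P=[s["tcp_pos"]+M@np.array([e/1000+k*.027,-.004,0]) for k in(-1,1)]
  print(e,proj("wrist",P,cal).round(1).tolist())
W=np.array(cal["world_to_cam"]);print("cam in tool",1000*M.T@(-W[:3,:3].T@W[:3,3]-s["tcp_pos"]),"\n",(W[:3,:3]@M).round(3)); print(cal["camera_matrix"],cal["dist_coeffs"])
a=cv2.imread("pics/w3.png")[190:370,260:380]; cv2.imwrite("pics/w3z.png",cv2.resize(a,None,fx=3.3,fy=3.3,interpolation=cv2.INTER_CUBIC))
E
```

```text
t 5.38 tcp [0.5473 0.1951 0.054 ] z [ 0.724 -0.69   0.001] zang -43.6 y [ 0.001  0.    -1.   ] q [-0.3   0.81 -0.14  1.85  0.22  0.49 -1.36] F [-0.1  0.2  5.5] T [-0.09  0.03 -0.03] w 0.109
[0.56481388 0.21390728 0.058     ] [0.52810291 0.17550168 0.058     ] [0.5464584  0.19470448 0.058     ] 0.053128950298490726 tool [ 0.89608341 -3.95857643 -0.30588902]
-4 [[317.6, 223.8], [317.8, 334.2]]
-2 [[317.6, 228.5], [317.8, 337.7]]
0 [[317.6, 233.0], [317.8, 341.2]]
2 [[317.6, 237.6], [317.8, 344.7]]
4 [[317.6, 242.1], [317.8, 348.1]]
cam in tool [ -77.41083342 -121.32146915   -0.14698593] 
 [[ 0.002  0.     1.   ]
 [ 0.953 -0.303 -0.002]
 [ 0.303  0.953 -0.001]]
[[314.73864912   0.         317.03045149]
 [  0.         314.73864912 201.97055502]
 [  0.           0.           1.        ]] [-0.04512434  0.          0.          0.          0.        ]
```

View pics/w3z.png

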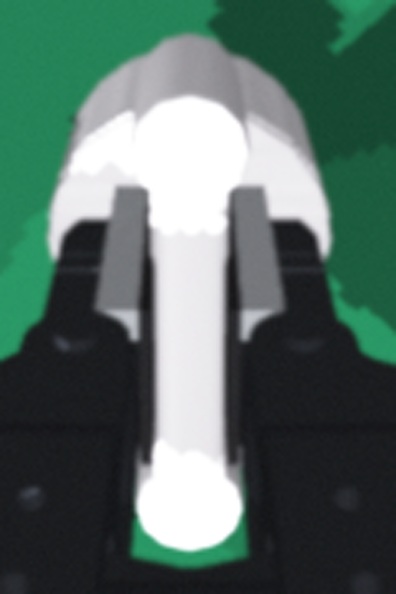

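```bash
python3 - <<'E'
import cv2,numpy as np
a=cv2.imread("pics/top0.png")[200:265,365:435]; a=cv2.resize(a,None,fx=8,fy=8,interpolation=cv2.INTER_CUBIC)
b=cv2.imread("pics/side0.png")[145:205,350:410];b=cv2.resize(b,None,fx=8,fy=8,interpolation=cv2.INTER_CUBIC)
f=lambda a:(255*(a/255.)**2.0).astype(np.uint8)
cv2.imwrite("pics/tz.png",f(a));cv2.imwrite("pics/sz.png",f(b))
E
```

```text
(no output)
```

View pics/tz.png

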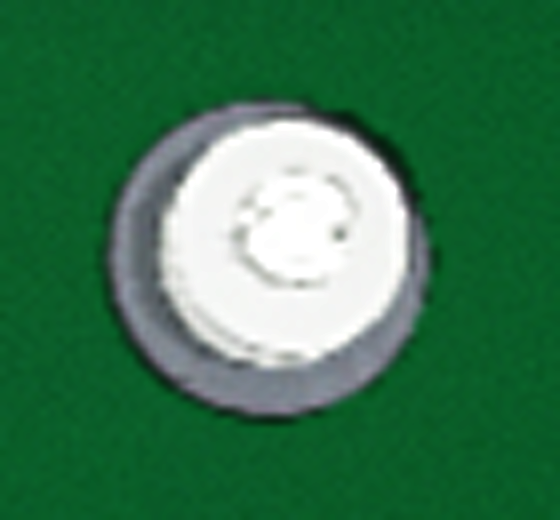

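View pics/sz.png

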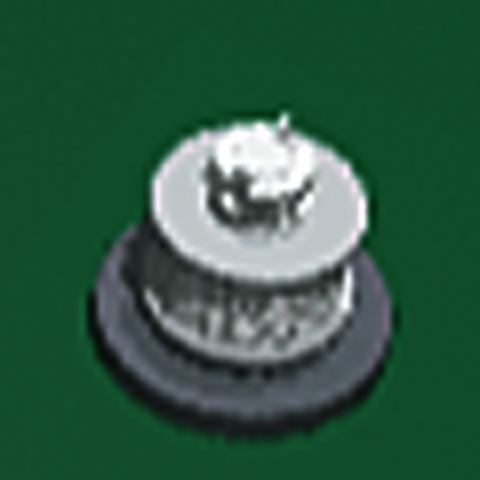

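{"name": "servo_tool", "arguments": {
  "series": [
    {"translation": [0,-10,0],"turn": 0,"grip": 0.0},
    {"translation": [0,-30,0],"turn": 0,"grip": 0.0},
    {"translation": [0,-40,0],"turn": 0,"grip": 0.0},
    {"translation": [0,-40,0],"turn": 0,"grip": 0.0}
  ]
}}

```text
clock: 5.88
tcp_pos: [0.5462, 0.1947, 0.1745]
tool_rot: [-0.279, 0.65, -0.65, 0.278]
force: [-0.2, -0.4, -0.1]
width: 0.106
```

```bash
python3 - <<'E'
from h import *
togo([.52,-.06,.175],-43.6)
E
```

```text
t 5.88 tcp [0.5462 0.1947 0.1745] z [ 0.724 -0.69  -0.   ] zang -43.6 y [-0.001 -0.    -1.   ] q [-0.26  0.63 -0.2   1.79  0.17  0.74 -1.31] F [-0.2 -0.4 -0.1] T [-0.02 -0.04 -0.01] w 0.106
mm tool [202.5  -0.4 156.7]
turn deg 0.0012286566882266925 rad 2.1444104586205232e-05
```

```bash
python3 - <<'E'
from h import *
print("disc top",onplane("top",(365+271/8-.45,200+259/8-.45),.010))
print("spindle top",onplane("top",(365+297/8-.45,200+228/8-.45),.077))
print("disc side",onplane("side",(350+245/8-.45,145+315/8-.45),.012))
print("spindle side",onplane("side",(350+262/8-.45,145+160/8-.45),.078))
print("reel side",onplane("side",(350+260/8-.45,145+200/8-.45),.055))
E
```

```text
disc top [ 0.48412702 -0.18384537  0.01      ]
spindle top [ 0.48431836 -0.18221024  0.077     ]
disc side [ 0.4839138  -0.17633456  0.012     ]
spindle side [ 0.48662537 -0.17842965  0.078     ]
reel side [ 0.48750503 -0.18448279  0.055     ]
```

{"name": "servo_tool", "arguments": {
  "series": [
    {"translation": [40,0,32],"turn": 0,"grip": 0.0},
    {"translation": [40,0,32],"turn": 0,"grip": 0.0},
    {"translation": [40,0,32],"turn": 0,"grip": 0.0},
    {"translation": [40,0,31],"turn": 0,"grip": 0.0},
    {"translation": [40,0,30],"turn": 0,"grip": 0.0},
    {"translation": [0,0,0],"turn": 0,"grip": 0.0}
  ]
}}

```text
clock: 6.62
tcp_pos: [0.5211, -0.0639, 0.1733]
tool_rot: [0.277, -0.65, 0.652, -0.275]
force: [0.9, 0.9, -1.8]
width: 0.104
```

```bash
python3 - <<'E'
from h import *
state()
im=eyes.camera("wrist"); cv2.imwrite("pics/w4.png",im);cal=eyes.get_calibration("wrist")
for n,z in(("spindle_top",.078),("stand",0),("rim",.076)):
  for d in eyes.mark_of(n,"wrist"): print(n,d,onplane("wrist",d["centre"],z,cal))
E
```

```text
t 6.62 tcp [ 0.5211 -0.0639  0.1733] z [ 0.718 -0.696  0.001] zang -44.1 y [-0.002 -0.003 -1.   ] q [ 0.22  0.57 -0.22  1.94  0.2   0.65 -0.9 ] F [ 0.9  0.9 -1.8] T [ 0.06 -0.01 -0.05] w 0.104
stand {'centre': [372.4, 285.7], 'confidence': 0.63} [ 4.87379092e-01 -1.81850481e-01 -5.55111512e-17]
```

View pics/w4.png

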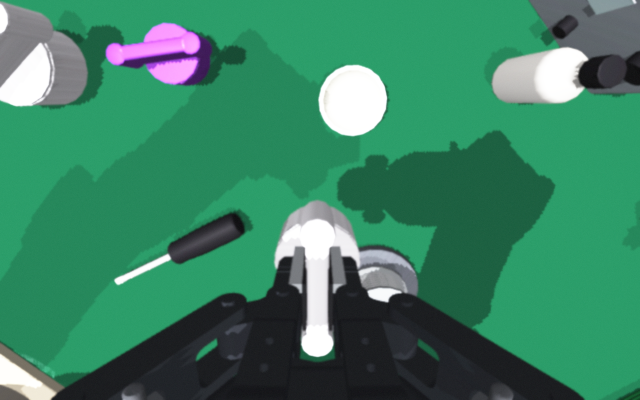

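```bash
python3 - <<'E'
from h import *
togo([.419,-.249,.175],-43.6)
E
```

```text
t 6.83 tcp [ 0.5227 -0.0567  0.1735] z [ 0.725 -0.688 -0.   ] zang -43.5 y [ 0.     0.001 -1.   ] q [ 0.21  0.57 -0.23  1.94  0.2   0.65 -0.9 ] F [-0.4  0.6 -1.4] T [ 0.02 -0.02  0.05] w 0.108
mm tool [210.9  -1.7  57.2]
turn deg 0.10618509719907365 rad 0.0018532795626740439
```

{"name": "servo_tool", "arguments": {
  "series": [
    {"translation": [50,0,14],"turn": 0,"grip": 0.0},
    {"translation": [50,0,14],"turn": 0,"grip": 0.0},
    {"translation": [50,0,14],"turn": 0,"grip": 0.0},
    {"translation": [50,0,14],"turn": 0,"grip": 0.0},
    {"translation": [0,0,0],"turn": 0,"grip": 0.0},
    {"translation": [0,0,0],"turn": 0,"grip": 0.0},
    {"translation": [0,0,0],"turn": 0,"grip": 0.0}
  ]
}}

```text
clock: 7.7
tcp_pos: [0.4263, -0.2396, 0.1734]
tool_rot: [-0.279, 0.65, -0.649, 0.28]
force: [-0.4, -0.2, -1.1]
width: 0.106
```

```bash
python3 - <<'E'
from h import *
state()
im=eyes.camera("wrist"); cv2.imwrite("pics/w5.png",im);cal=eyes.get_calibration("wrist")
for n,z in(("spindle_top",.078),("stand",0)):
  for d in eyes.mark_of(n,"wrist"): print(n,d,onplane("wrist",d["centre"],z,cal))
state()
E
```

```text
t 7.7 tcp [ 0.4263 -0.2396  0.1734] z [ 0.727 -0.687  0.   ] zang -43.4 y [ 0.001  0.001 -1.   ] q [ 0.63  0.53 -0.25  2.03  0.23  0.6  -0.53] F [-0.4 -0.2 -1.1] T [ 0.05 -0.   -0.04] w 0.106
spindle_top {'centre': [324.4, 96.7], 'confidence': 0.58} [ 0.48535096 -0.18405785  0.078     ]
stand {'centre': [325.3, 97.1], 'confidence': 0.93} [ 0.48791008 -0.18504684  0.        ]
t 7.85 tcp [ 0.4259 -0.2404  0.1734] z [ 0.726 -0.688  0.   ] zang -43.5 y [ 0.  0. -1.] q [ 0.63  0.53 -0.25  2.03  0.23  0.6  -0.53] F [-0.4 -0.6 -1.1] T [-0.04 -0.06  0.03] w 0.101
```

View pics/w5.png

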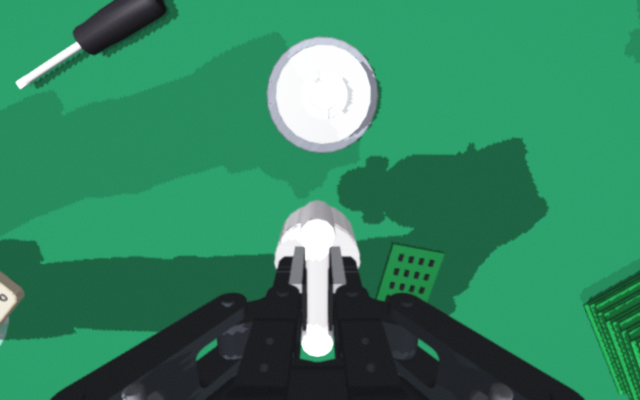

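```bash
python3 - <<'E'
import cv2,numpy as np
a=cv2.imread("pics/w5.png")[30:160,255:390]; b=cv2.resize(a,None,fx=4.4,fy=4.4,interpolation=cv2.INTER_CUBIC)
g=b.min(2).astype(float); print(np.percentile(g,[50,80,90,99]))
cv2.imwrite("pics/w5z.png",np.clip((b.astype(float)-150)*255/105,0,255).astype(np.uint8))
E
```

```text
[175. 254. 254. 255.]
```

View pics/w5z.png

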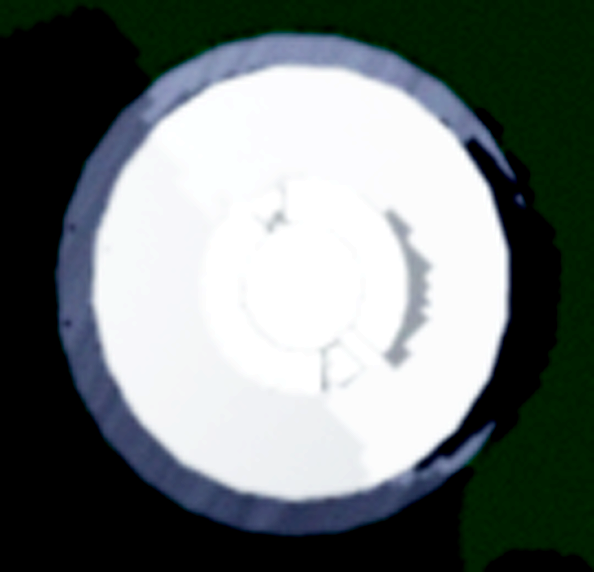

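```bash
python3 - <<'E'
import cv2,numpy as np
a=cv2.imread("pics/w5.png")[62:126,292:356].astype(float); b=cv2.resize(a,None,fx=9,fy=9,interpolation=cv2.INTER_CUBIC)
b=np.clip((b-225)*255/30,0,255).astype(np.uint8)
cv2.imwrite("pics/w5y.png",b)
from h import *
cal=eyes.get_calibration("wrist")
for nm,px,z in(("spindle",(323.6,94.6),.0765),("reel",(323.0,93.9),.055)):
    print(nm,onplane("wrist",px,z,cal))
state()
E
```

```text
spindle [ 0.48557841 -0.18337013  0.0765    ]
reel [ 0.48624968 -0.18264475  0.055     ]
t 7.85 tcp [ 0.4259 -0.2404  0.1734] z [ 0.726 -0.688  0.   ] zang -43.5 y [ 0.  0. -1.] q [ 0.63  0.53 -0.25  2.03  0.23  0.6  -0.53] F [-0.4 -0.6 -1.1] T [-0.04 -0.06  0.03] w 0.101
```

View pics/w5y.png

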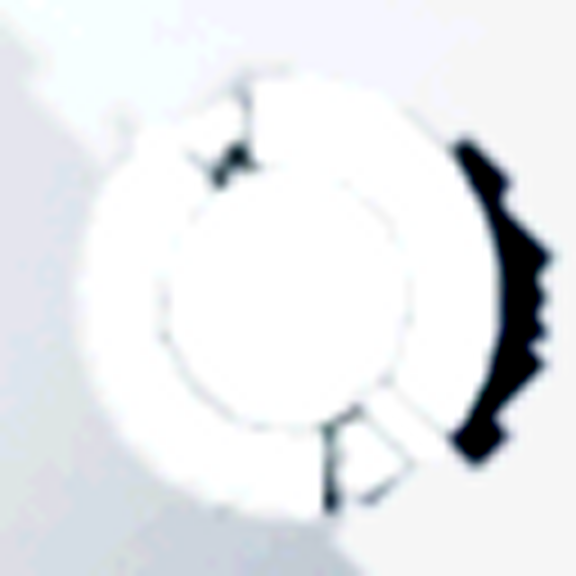

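```bash
python3 - <<'E'
from h import *
togo([.4857+.0004,-.1832+.0004,.145],-43.5)
E
```

```text
t 7.85 tcp [ 0.4259 -0.2404  0.1734] z [ 0.726 -0.688  0.   ] zang -43.5 y [ 0.  0. -1.] q [ 0.63  0.53 -0.25  2.03  0.23  0.6  -0.53] F [-0.4 -0.6 -1.1] T [-0.04 -0.06  0.03] w 0.101
mm tool [-83.2  28.4   4.1]
turn deg 0.04422533913555071 rad 0.0007718777807264628
```

{"name": "servo_tool", "arguments": {
  "series": [
    {"translation": [-30,0,2],"turn": 0,"grip": 0.0},
    {"translation": [-30,0,2],"turn": 0,"grip": 0.0},
    {"translation": [-23,0,0],"turn": 0,"grip": 0.0},
    {"translation": [0,10,0],"turn": 0.12,"grip": 0.0},
    {"translation": [0,18,0],"turn": 0.13,"grip": 0.0},
    {"translation": [0,0,0],"turn": 0,"grip": 0.0},
    {"translation": [0,0,0],"turn": 0,"grip": 0.0}
  ]
}}

```text
clock: 8.72
tcp_pos: [0.4857, -0.1839, 0.1457]
tool_rot: [0.196, -0.679, 0.679, -0.196]
force: [-0.1, -0.7, -1.1]
width: 0.103
```

```bash
python3 - <<'E'
from h import *
togo([.4861,-.1828,.145],-57.8)
f=lambda a,k:cv2.resize(np.clip((a.astype(float)/255)**1.6*255,0,255).astype(np.uint8),None,fx=k,fy=k,interpolation=cv2.INTER_CUBIC)
im=eyes.camera("wrist"); cv2.imwrite("pics/w6.png",f(im[150:380,200:440],2.5))
im=eyes.camera("side"); cv2.imwrite("pics/s6.png",f(im[90:210,320:440],5))
E
```

```text
t 8.72 tcp [ 0.4857 -0.1839  0.1457] z [ 0.533 -0.846  0.   ] zang -57.8 y [ 0. -0. -1.] q [ 0.42  0.6  -0.16  1.98  0.17  0.57 -0.86] F [-0.1 -0.7 -1.1] T [-0.03 -0.05 -0.01] w 0.103
mm tool [-1.   0.7 -0.7]
turn deg 0.034615856114243115 rad 0.0006041606625901527
```

View pics/w6.png

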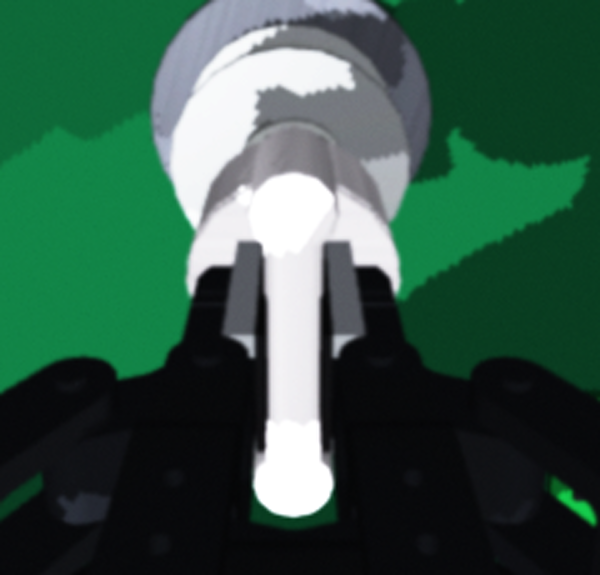

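View pics/s6.png

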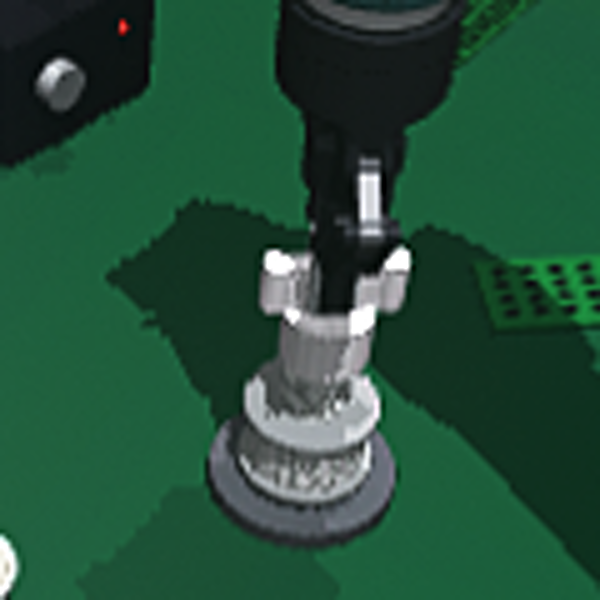

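{"name": "servo_tool", "arguments": {
  "series": [
    {"translation": [-0.7,6,-0.5],"turn": 0,"grip": 0.0},
    {"translation": [0,6,0],"turn": 0,"grip": 0.0},
    {"translation": [0,0,0],"turn": 0,"grip": 0.0},
    {"translation": [0,2,0],"turn": 0,"grip": 0.0},
    {"translation": [0,2,0],"turn": 0,"grip": 0.0},
    {"translation": [0,0,0],"turn": 0,"grip": 0.0}
  ]
}}

```text
clock: 9.57
tcp_pos: [0.4858, -0.1834, 0.1293]
tool_rot: [0.195, -0.68, 0.68, -0.196]
force: [0.7, 0.6, -1.5]
width: 0.106
```

```bash
python3 - <<'E'
from h import *
togo([.4861,-.1828,.125],-57.8)
f=lambda a,k:cv2.resize(np.clip((a.astype(float)/255)**1.6*255,0,255).astype(np.uint8),None,fx=k,fy=k,interpolation=cv2.INTER_CUBIC)
im=eyes.camera("wrist"); cv2.imwrite("pics/w7.png",f(im[150:380,200:440],2.5))
E
```

```text
t 9.57 tcp [ 0.4858 -0.1834  0.1293] z [ 0.531 -0.847  0.   ] zang -57.9 y [ 0.  0. -1.] q [ 0.41  0.63 -0.15  1.99  0.17  0.53 -0.87] F [ 0.7  0.6 -1.5] T [ 0.1  -0.1   0.01] w 0.106
mm tool [-0.5  4.3 -0.3]
turn deg -0.116469169106864 rad -0.00203277047797684
```

View pics/w7.png

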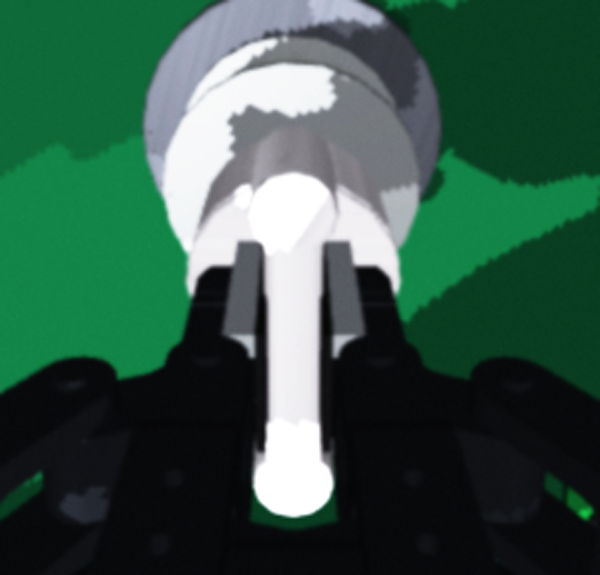

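{"name": "servo_tool", "arguments": {
  "series": [
    {"translation": [0,2,0],"turn": 0,"grip": 0.0},
    {"translation": [0,0,0],"turn": 0,"grip": 0.0},
    {"translation": [0,1.5,0],"turn": 0,"grip": 0.0},
    {"translation": [0,0,0],"turn": 0,"grip": 0.0}
  ]
}}

```text
clock: 10.12
tcp_pos: [0.4859, -0.1833, 0.1258]
tool_rot: [0.195, -0.68, 0.68, -0.196]
force: [1.1, 0.8, -1.4]
width: 0.102
```

{"name": "servo_tool", "arguments": {
  "series": [
    {"translation": [0,0.7,0],"turn": 0,"grip": 0.0},
    {"translation": [0,0,0],"turn": 0,"grip": 0.16},
    {"translation": [0,0,0],"turn": 0,"grip": 0.16},
    {"translation": [0,0,0],"turn": 0,"grip": 0.16}
  ]
}}

```text
clock: 10.62
tcp_pos: [0.4853, -0.1837, 0.1251]
tool_rot: [0.195, -0.68, 0.68, -0.195]
force: [-0.1, -0.3, -0.4]
width: 0.161
```

```bash
cat > look.py <<'E'
from h import *
import sys
n=sys.argv[1]
state()
f=lambda a,k:cv2.resize(np.clip((a.astype(float)/255)**1.6*255,0,255).astype(np.uint8),None,fx=k,fy=k,interpolation=cv2.INTER_CUBIC)
a=f(eyes.camera("wrist")[150:380,200:440],1.7); b=f(eyes.camera("side")[110:206,330:426],4)
h=max(a.shape[0],b.shape[0]); pad=lambda x:np.pad(x,((0,h-x.shape[0]),(0,0),(0,0)))
cv2.imwrite(f"pics/{n}.png",np.hstack([pad(a),pad(b)]))
E
python3 look.py l1
```

```text
t 10.62 tcp [ 0.4853 -0.1837  0.1251] z [ 0.531 -0.848 -0.   ] zang -57.9 y [-0. -0. -1.] q [ 0.41  0.64 -0.15  1.99  0.18  0.52 -0.88] F [-0.1 -0.3 -0.4] T [ 0.01  0.03 -0.02] w 0.161
```

View pics/l1.png

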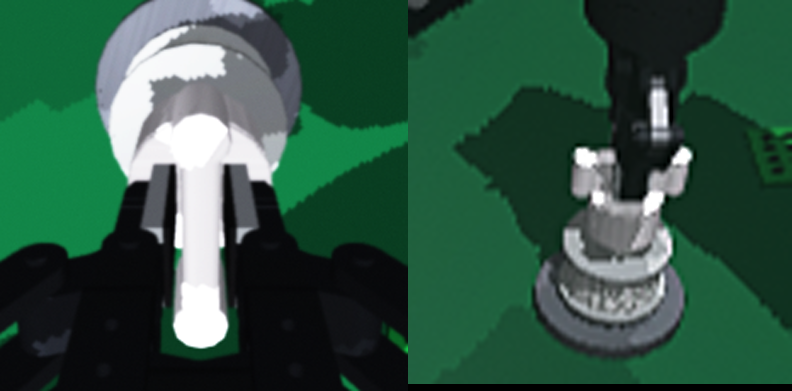

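{"name": "servo_tool", "arguments": {
  "series": [
    {"translation": [0,0,0],"turn": -0.08,"grip": 0.16},
    {"translation": [0,0,0],"turn": -0.08,"grip": 0.16},
    {"translation": [0,0,0],"turn": -0.08,"grip": 0.16},
    {"translation": [0,0,0],"turn": -0.08,"grip": 0.16},
    {"translation": [0,0,0],"turn": -0.08,"grip": 0.16},
    {"translation": [0,0,0],"turn": -0.08,"grip": 0.16},
    {"translation": [0,0,0],"turn": -0.08,"grip": 0.16},
    {"translation": [0,0,0],"turn": -0.08,"grip": 0.16},
    {"translation": [0,0,0],"turn": 0,"grip": 0.16}
  ]
}}

```text
clock: 11.85
tcp_pos: [0.4854, -0.1836, 0.1251]
tool_rot: [-0.399, 0.584, -0.584, 0.399]
force: [-0.4, 0.2, 0.4]
width: 0.163
```

```bash
python3 look.py l2
```

```text
t 11.85 tcp [ 0.4854 -0.1836  0.1251] z [ 0.932 -0.363 -0.   ] zang -21.3 y [-0.  0. -1.] q [ 0.52  0.65 -0.33  1.99  0.38  0.56 -0.43] F [-0.4  0.2  0.4] T [-0.01  0.01  0.04] w 0.163
```

View pics/l2.png

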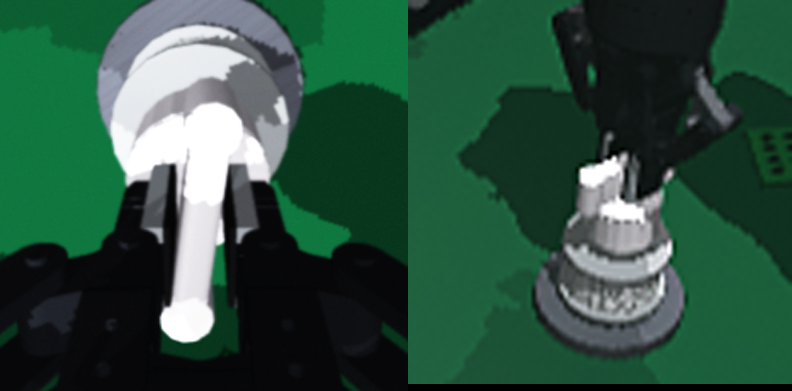

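{"name": "servo_tool", "arguments": {
  "series": [
    {"translation": [0,0,0],"turn": -0.06,"grip": 0.16},
    {"translation": [0,0,0],"turn": -0.06,"grip": 0.16},
    {"translation": [0,0,0],"turn": -0.06,"grip": 0.16},
    {"translation": [0,0,0],"turn": -0.06,"grip": 0.16},
    {"translation": [0,0,0],"turn": 0,"grip": 0.16}
  ]
}}

```text
clock: 12.58
tcp_pos: [0.4856, -0.1835, 0.1251]
tool_rot: [0.466, -0.532, 0.532, -0.466]
force: [0.5, -0.3, 0.3]
width: 0.158
```

```bash
python3 look.py l3
```

```text
t 12.57 tcp [ 0.4856 -0.1835  0.1251] z [ 0.991 -0.132  0.   ] zang -7.6 y [ 0. -0. -1.] q [ 0.57  0.66 -0.39  1.99  0.45  0.58 -0.26] F [ 0.5 -0.3  0.3] T [ 0.01  0.03 -0.02] w 0.158
```

View pics/l3.png

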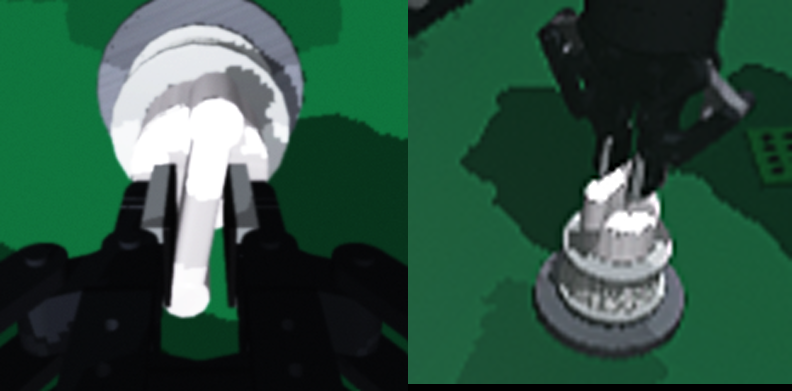

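{"name": "servo_tool", "arguments": {
  "series": [
    {"translation": [0,4,0],"turn": 0,"grip": 0.16},
    {"translation": [0,4,0],"turn": 0,"grip": 0.16},
    {"translation": [0,0,0],"turn": 0.08,"grip": 0.16},
    {"translation": [0,0,0],"turn": 0.08,"grip": 0.16},
    {"translation": [0,0,0],"turn": 0.08,"grip": 0.16},
    {"translation": [0,0,0],"turn": 0.08,"grip": 0.16},
    {"translation": [0,0,0],"turn": 0.08,"grip": 0.16},
    {"translation": [0,0,0],"turn": 0.08,"grip": 0.16},
    {"translation": [0,0,0],"turn": 0.08,"grip": 0.16},
    {"translation": [0,0,0],"turn": 0.08,"grip": 0.16},
    {"translation": [0,0,0],"turn": 0,"grip": 0.16}
  ]
}}

```text
clock: 14.05
tcp_pos: [0.4854, -0.1834, 0.1169]
tool_rot: [-0.276, 0.651, -0.651, 0.275]
force: [0.3, 0.3, 0.3]
width: 0.161
```

```bash
python3 look.py l4
```

```text
t 14.05 tcp [ 0.4854 -0.1834  0.1169] z [ 0.718 -0.696 -0.   ] zang -44.1 y [-0.001 -0.    -1.   ] q [ 0.44  0.66 -0.21  2.    0.26  0.51 -0.71] F [0.3 0.3 0.3] T [ 0.03  0.08 -0.  ] w 0.161
```

View pics/l4.png

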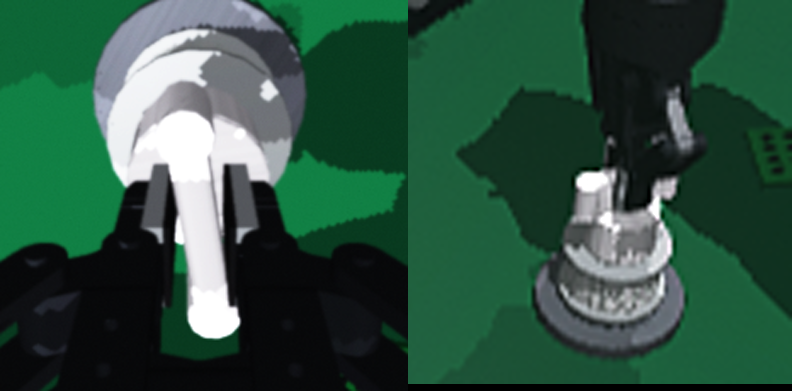

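{"name": "servo_tool", "arguments": {
  "series": [
    {"translation": [0,0.3,0],"turn": 0.09,"grip": 0.16},
    {"translation": [0,0.3,0],"turn": 0.09,"grip": 0.16},
    {"translation": [0,0.3,0],"turn": 0.09,"grip": 0.16},
    {"translation": [0,0.3,0],"turn": 0.09,"grip": 0.16},
    {"translation": [0,0.3,0],"turn": 0.09,"grip": 0.16},
    {"translation": [0,0.3,0],"turn": 0.09,"grip": 0.16},
    {"translation": [0,0.3,0],"turn": 0.09,"grip": 0.16},
    {"translation": [0,0.3,0],"turn": 0.09,"grip": 0.16},
    {"translation": [0,0.3,0],"turn": 0.09,"grip": 0.16},
    {"translation": [0,0.3,0],"turn": 0.09,"grip": 0.16},
    {"translation": [0,0,0],"turn": 0,"grip": 0.16}
  ]
}}

```text
clock: 15.52
tcp_pos: [0.4857, -0.1834, 0.1141]
tool_rot: [-0.035, -0.706, 0.706, 0.035]
force: [0.3, 0.3, -0.3]
width: 0.161
```

```bash
python3 look.py l5
```

```text
t 15.53 tcp [ 0.4857 -0.1834  0.1141] z [-0.098 -0.995  0.   ] zang -95.6 y [ 0. -0. -1.] q [ 0.28  0.65  0.04  2.   -0.05  0.48 -1.32] F [ 0.3  0.3 -0.3] T [ 0.01 -0.01  0.01] w 0.161
```

View pics/l5.png

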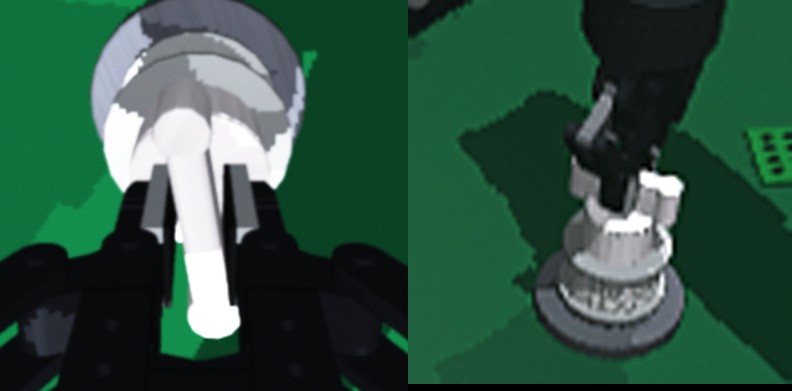

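{"name": "servo_tool", "arguments": {
  "series": [
    {"translation": [0,0.3,0],"turn": 0.08,"grip": 0.16},
    {"translation": [0,0.3,0],"turn": 0.08,"grip": 0.16},
    {"translation": [0,0.2,0],"turn": 0.08,"grip": 0.16},
    {"translation": [0,0.3,0],"turn": 0.08,"grip": 0.16},
    {"translation": [0,0.2,0],"turn": 0.08,"grip": 0.16},
    {"translation": [0,0.3,0],"turn": 0.08,"grip": 0.16},
    {"translation": [0,0.2,0],"turn": 0.08,"grip": 0.16},
    {"translation": [0,0.2,0],"turn": 0.08,"grip": 0.16},
    {"translation": [0,0.2,0],"turn": 0.08,"grip": 0.16},
    {"translation": [0,0,0],"turn": 0,"grip": 0.16}
  ]
}}

```text
clock: 16.88
tcp_pos: [0.4857, -0.1833, 0.112]
tool_rot: [0.281, 0.649, -0.649, -0.281]
force: [0.3, 0.7, 1.0]
width: 0.16
```

```bash
python3 look.py l6
```

```text
t 16.88 tcp [ 0.4857 -0.1833  0.112 ] z [-0.73  -0.684 -0.   ] zang -136.9 y [ 0.  0. -1.] q [ 0.16  0.67  0.23  2.01 -0.3   0.49 -1.79] F [0.3 0.7 1. ] T [ 0.08 -0.04  0.03] w 0.16
```

View pics/l6.png

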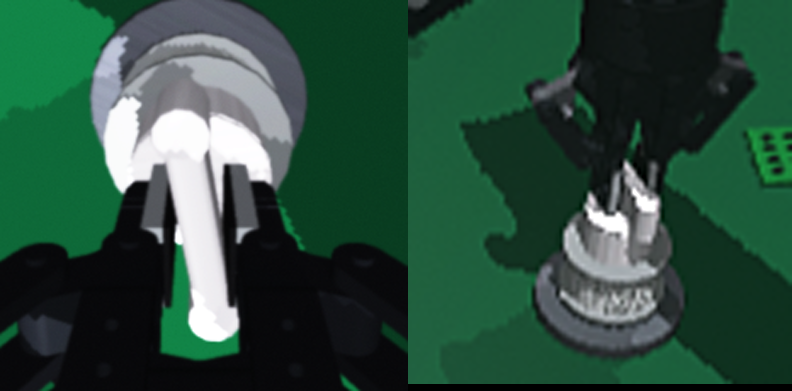

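{"name": "servo_tool", "arguments": {
  "series": [
    {"translation": [0,0.2,0],"turn": 0.06,"grip": 0.16},
    {"translation": [0,0.2,0],"turn": 0.06,"grip": 0.16},
    {"translation": [0,0.1,0],"turn": 0.06,"grip": 0.16},
    {"translation": [0,0.1,0],"turn": 0.06,"grip": 0.16},
    {"translation": [0,0,0],"turn": 0,"grip": 0.16}
  ]
}}

```text
clock: 17.6
tcp_pos: [0.4856, -0.1833, 0.1112]
tool_rot: [0.357, 0.61, -0.61, -0.357]
force: [0.6, 2.3, 1.7]
width: 0.161
```

```bash
python3 look.py l7
```

```text
t 17.6 tcp [ 0.4856 -0.1833  0.1112] z [-0.871 -0.49   0.   ] zang -150.6 y [-0.  0. -1.] q [ 0.12  0.68  0.29  2.01 -0.38  0.5  -1.95] F [0.6 2.3 1.7] T [0.14 0.   0.05] w 0.161
```

View pics/l7.png

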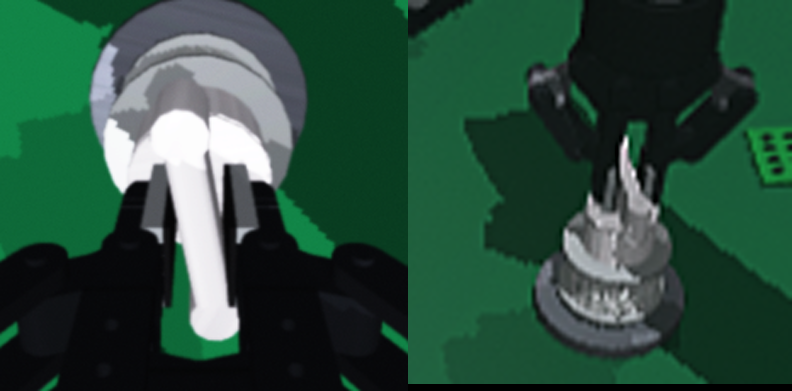

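{"name": "servo_tool", "arguments": {
  "series": [
    {"translation": [0,0.1,0],"turn": 0.05,"grip": 0.16},
    {"translation": [0,0.1,0],"turn": 0.05,"grip": 0.16},
    {"translation": [0,0.1,0],"turn": 0.05,"grip": 0.16},
    {"translation": [0,0,0],"turn": 0,"grip": 0.16}
  ]
}}

```text
clock: 18.2
tcp_pos: [0.4853, -0.1834, 0.1109]
tool_rot: [-0.402, -0.581, 0.582, 0.403]
force: [0.1, 1.2, -0.5]
width: 0.159
```

```bash
python3 look.py l8
```

```text
t 18.2 tcp [ 0.4853 -0.1834  0.1109] z [-0.936 -0.352  0.001] zang -159.4 y [-0.001 -0.    -1.   ] q [ 0.09  0.69  0.33  2.01 -0.43  0.51 -2.05] F [ 0.1  1.2 -0.5] T [0.18 0.04 0.09] w 0.159
```

View pics/l8.png

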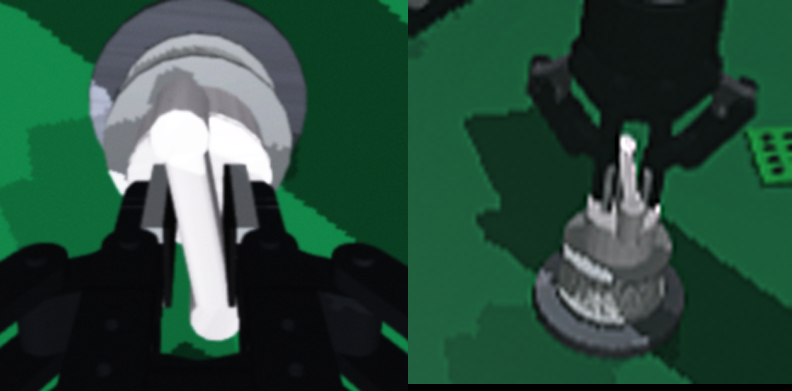

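{"name": "servo_tool", "arguments": {
  "series": [
    {"translation": [0,0,0],"turn": 0.025,"grip": 0.16},
    {"translation": [0,0,0],"turn": 0.025,"grip": 0.16},
    {"translation": [0,0,0],"turn": 0,"grip": 0.16}
  ]
}}

```text
clock: 18.68
tcp_pos: [0.4853, -0.1834, 0.1108]
tool_rot: [-0.417, -0.571, 0.571, 0.417]
force: [-1.2, 1.1, -2.2]
width: 0.163
```

```bash
python3 -c "
from h import *
state()"
```

```text
t 18.68 tcp [ 0.4853 -0.1834  0.1108] z [-0.952 -0.305  0.001] zang -162.2 y [-0.001  0.    -1.   ] q [ 0.08  0.69  0.34  2.01 -0.45  0.52 -2.08] F [-1.2  1.1 -2.2] T [0.12 0.18 0.12] w 0.163
```

{"name": "servo_tool", "arguments": {
  "series": [
    {"translation": [0,0,0],"turn": 0.025,"grip": 0.16},
    {"translation": [0,0,0],"turn": 0,"grip": 0.16}
  ]
}}

```text
clock: 18.92
tcp_pos: [0.4853, -0.1834, 0.1108]
tool_rot: [-0.424, -0.566, 0.566, 0.424]
force: [-0.3, 0.9, -3.5]
width: 0.158
```

```bash
python3 look.py l9
```

```text
t 18.93 tcp [ 0.4853 -0.1834  0.1108] z [-0.96  -0.281  0.001] zang -163.7 y [-0.001  0.    -1.   ] q [ 0.08  0.69  0.35  2.01 -0.46  0.52 -2.1 ] F [-0.3  0.9 -3.5] T [0.17 0.18 0.18] w 0.158
```

View pics/l9.png

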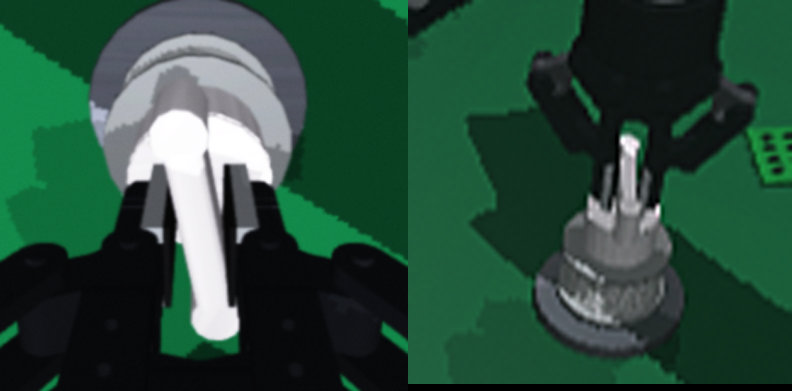

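{"name": "servo_tool", "arguments": {
  "series": [
    {"translation": [0,0.4,0],"turn": 0,"grip": 0.16},
    {"translation": [0,0,0],"turn": 0,"grip": 0.16}
  ]
}}

```text
clock: 19.27
tcp_pos: [0.4854, -0.1834, 0.1107]
tool_rot: [0.424, 0.566, -0.566, -0.424]
force: [-0.6, 2.0, -1.1]
width: 0.161
```

```bash
python3 - <<'E'
from h import *
s,M=state()
im=eyes.camera("wrist"); cal=eyes.get_calibration("wrist")
cv2.imwrite("pics/w10.png",cv2.resize(im[195:365,265:365],None,fx=3.5,fy=3.5,interpolation=cv2.INTER_CUBIC))
state()
for z in(.113,.1145,.116):
  for lag in(8,10,12,14):
    # nut z-axis angle = tool zang + lag ; bar along perp
    a=np.arctan2(M[1,2],M[0,2])+np.radians(lag); b=np.array([np.sin(a),-np.cos(a),0])
    P=[np.array([.4857,-.1834,z])+k*.027*b for k in(1,-1)]
    print(z,lag,proj("wrist",P,cal).round(1).tolist())
E
```

```text
t 19.27 tcp [ 0.4854 -0.1834  0.1107] z [-0.96  -0.282  0.   ] zang -163.6 y [-0.  0. -1.] q [ 0.08  0.69  0.35  2.01 -0.46  0.52 -2.1 ] F [-0.6  2.  -1.1] T [0.28 0.36 0.12] w 0.161
t 19.32 tcp [ 0.4854 -0.1834  0.1107] z [-0.96  -0.282  0.   ] zang -163.6 y [-0.  0. -1.] q [ 0.08  0.69  0.35  2.01 -0.46  0.52 -2.1 ] F [-2.4  0.9 -0.2] T [0.28 0.39 0.14] w 0.163
0.113 8 [[324.7, 337.8], [307.1, 231.6]]
0.113 10 [[326.7, 337.5], [304.8, 231.9]]
0.113 12 [[328.7, 337.2], [302.6, 232.3]]
0.113 14 [[330.7, 336.8], [300.3, 232.8]]
0.1145 8 [[324.7, 340.1], [307.0, 233.0]]
0.1145 10 [[326.8, 339.8], [304.7, 233.4]]
0.1145 12 [[328.8, 339.5], [302.4, 233.8]]
0.1145 14 [[330.8, 339.1], [300.2, 234.3]]
0.116 8 [[324.8, 342.4], [306.9, 234.5]]
0.116 10 [[326.9, 342.1], [304.6, 234.8]]
0.116 12 [[328.9, 341.8], [302.2, 235.3]]
0.116 14 [[330.9, 341.4], [300.0, 235.8]]
```

View pics/w10.png

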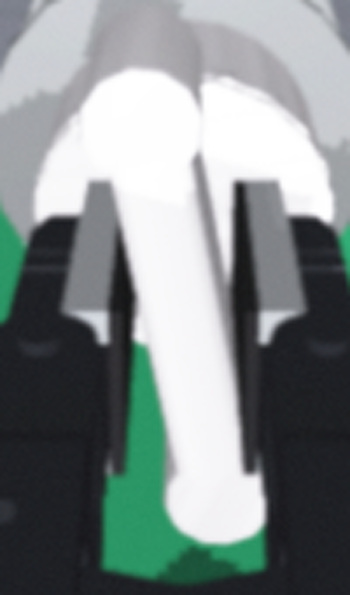

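{"name": "servo_tool", "arguments": {
  "series": [
    {"translation": [0,0.1,0],"turn": 0.02,"grip": 0.16},
    {"translation": [0,0,0],"turn": 0,"grip": 0.16}
  ]
}}

```text
clock: 19.58
tcp_pos: [0.4856, -0.1834, 0.1106]
tool_rot: [0.429, 0.562, -0.562, -0.43]
force: [-2.0, 1.4, 1.3]
width: 0.159
```

```bash
python3 -c "
from h import *
state()"
```

```text
t 19.57 tcp [ 0.4856 -0.1834  0.1106] z [-0.965 -0.262 -0.   ] zang -164.8 y [ 0.  0. -1.] q [ 0.07  0.69  0.36  2.01 -0.47  0.52 -2.11] F [-2.   1.4  1.3] T [0.4  0.41 0.12] w 0.159
```

{"name": "servo_tool", "arguments": {
  "series": [
    {"translation": [0,0.1,0],"turn": 0.02,"grip": 0.16},
    {"translation": [0,0,0],"turn": 0,"grip": 0.16}
  ]
}}

```text
clock: 19.82
tcp_pos: [0.4856, -0.1834, 0.1105]
tool_rot: [0.435, 0.557, -0.557, -0.435]
force: [-1.8, 1.9, 3.0]
width: 0.16
```

```bash
python3 -c "
from h import *
state()
im=eyes.camera('wrist')
cv2.imwrite('pics/w11.png',cv2.resize(im[195:365,265:365],None,fx=3.5,fy=3.5,interpolation=cv2.INTER_CUBIC))
state()"
```

```text
t 19.82 tcp [ 0.4856 -0.1834  0.1105] z [-0.97  -0.243 -0.   ] zang -165.9 y [ 0.  0. -1.] q [ 0.07  0.69  0.36  2.01 -0.47  0.52 -2.13] F [-1.8  1.9  3. ] T [0.37 0.48 0.09] w 0.16
t 19.88 tcp [ 0.4856 -0.1834  0.1105] z [-0.97  -0.243 -0.   ] zang -165.9 y [ 0.  0. -1.] q [ 0.07  0.69  0.36  2.01 -0.47  0.52 -2.13] F [-2.2  2.3  1.9] T [0.45 0.4  0.12] w 0.159
```

View pics/w11.png

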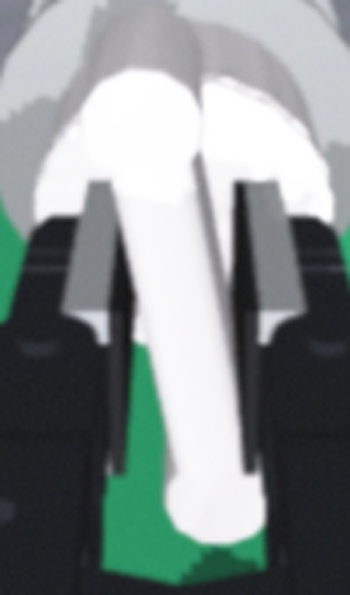

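{"name": "servo_tool", "arguments": {
  "series": [
    {"translation": [0,0.1,0],"turn": 0.03,"grip": 0.16},
    {"translation": [0,0,0],"turn": 0,"grip": 0.16}
  ]
}}

```text
clock: 20.12
tcp_pos: [0.4856, -0.1834, 0.1104]
tool_rot: [0.443, 0.551, -0.551, -0.443]
force: [-1.5, 1.9, 2.4]
width: 0.165
```

```bash
python3 -c "
from h import *
state()"
```

```text
t 20.12 tcp [ 0.4856 -0.1834  0.1104] z [-0.977 -0.213 -0.   ] zang -167.7 y [ 0.  0. -1.] q [ 0.06  0.69  0.37  2.01 -0.48  0.52 -2.15] F [-1.5  1.9  2.4] T [0.35 0.4  0.12] w 0.165
```

{"name": "servo_tool", "arguments": {
  "series": [
    {"translation": [0,0.1,0],"turn": 0.03,"grip": 0.16},
    {"translation": [0,0,0],"turn": 0,"grip": 0.16}
  ]
}}

```text
clock: 20.38
tcp_pos: [0.4857, -0.1834, 0.1102]
tool_rot: [0.452, 0.544, -0.544, -0.452]
force: [-1.7, 2.3, 2.2]
width: 0.164
```

```bash
python3 -c "
from h import *
state()
im=eyes.camera('wrist')
cv2.imwrite('pics/w12.png',cv2.resize(im[195:365,265:365],None,fx=3.5,fy=3.5,interpolation=cv2.INTER_CUBIC))
state()"
```

```text
t 20.38 tcp [ 0.4857 -0.1834  0.1102] z [-0.983 -0.184 -0.   ] zang -169.4 y [ 0. -0. -1.] q [ 0.06  0.7   0.38  2.01 -0.49  0.52 -2.17] F [-1.7  2.3  2.2] T [0.51 0.36 0.1 ] w 0.164
t 20.43 tcp [ 0.4857 -0.1834  0.1102] z [-0.983 -0.184 -0.   ] zang -169.4 y [ 0.  0. -1.] q [ 0.06  0.7   0.38  2.01 -0.49  0.52 -2.17] F [-2.4  2.6  1.8] T [0.52 0.33 0.08] w 0.16
```

View pics/w12.png

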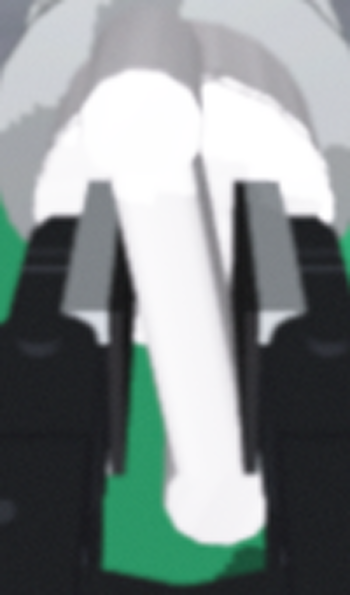

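{"name": "servo_tool", "arguments": {
  "series": [
    {"translation": [0,0,0],"turn": 0.03,"grip": 0.16},
    {"translation": [0,0,0],"turn": 0,"grip": 0.16}
  ]
}}

```text
clock: 20.68
tcp_pos: [0.4856, -0.1834, 0.1102]
tool_rot: [-0.46, -0.537, 0.537, 0.46]
force: [-2.3, 2.4, 1.4]
width: 0.163
```

```bash
python3 -c "
from h import *
state()"
```

```text
t 20.68 tcp [ 0.4856 -0.1834  0.1102] z [-0.988 -0.155 -0.   ] zang -171.1 y [ 0. -0. -1.] q [ 0.05  0.7   0.39  2.01 -0.5   0.53 -2.19] F [-2.3  2.4  1.4] T [0.5  0.35 0.12] w 0.163
```

{"name": "servo_tool", "arguments": {
  "series": [
    {"translation": [0,0,0],"turn": 0.03,"grip": 0.16},
    {"translation": [0,0,0],"turn": 0,"grip": 0.16}
  ]
}}

```text
clock: 20.92
tcp_pos: [0.4855, -0.1834, 0.1101]
tool_rot: [-0.468, -0.53, 0.53, 0.468]
force: [-1.7, 2.6, 2.1]
width: 0.162
```

```bash
python3 -c "
from h import *
state()
im=eyes.camera('wrist')
cv2.imwrite('pics/w13.png',cv2.resize(im[195:365,265:365],None,fx=3.5,fy=3.5,interpolation=cv2.INTER_CUBIC))
state()"
```

```text
t 20.93 tcp [ 0.4855 -0.1834  0.1101] z [-0.992 -0.125  0.   ] zang -172.8 y [-0. -0. -1.] q [ 0.05  0.7   0.39  2.01 -0.51  0.53 -2.21] F [-1.7  2.6  2.1] T [0.5  0.43 0.13] w 0.162
t 20.98 tcp [ 0.4855 -0.1834  0.1101] z [-0.992 -0.125  0.   ] zang -172.8 y [-0.  0. -1.] q [ 0.05  0.7   0.39  2.01 -0.51  0.53 -2.21] F [-2.3  2.8  0.8] T [0.49 0.38 0.12] w 0.165
```

View pics/w13.png

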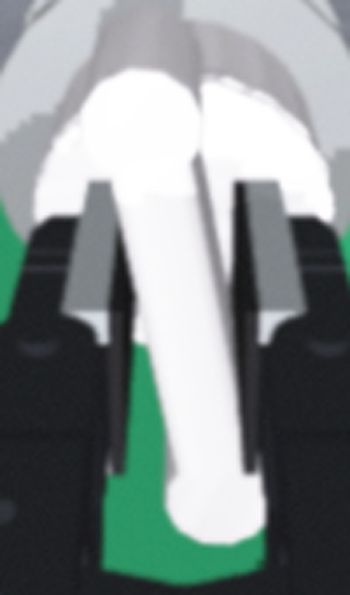

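{"name": "servo_tool", "arguments": {
  "series": [
    {"translation": [0,0,0],"turn": 0.02,"grip": 0.16},
    {"translation": [0,0,0],"turn": 0,"grip": 0.16}
  ]
}}

```text
clock: 21.22
tcp_pos: [0.4854, -0.1834, 0.1101]
tool_rot: [-0.473, -0.526, 0.526, 0.473]
force: [-2.1, 2.8, 2.2]
width: 0.162
```

```bash
python3 -c "
from h import *
state()"
```

```text
t 21.23 tcp [ 0.4854 -0.1834  0.1101] z [-0.994 -0.105  0.   ] zang -174.0 y [-0.  0. -1.] q [ 0.05  0.7   0.4   2.01 -0.52  0.53 -2.22] F [-2.1  2.8  2.2] T [0.49 0.41 0.19] w 0.162
```

{"name": "servo_tool", "arguments": {
  "series": [
    {"translation": [0,0,0],"turn": 0.02,"grip": 0.16},
    {"translation": [0,0,0],"turn": 0,"grip": 0.16}
  ]
}}

```text
clock: 21.48
tcp_pos: [0.4854, -0.1834, 0.1101]
tool_rot: [-0.478, -0.521, 0.521, 0.478]
force: [-3.0, 2.4, -1.1]
width: 0.158
```

```bash
python3 -c "
from h import *
state()"
```

```text
t 21.48 tcp [ 0.4854 -0.1834  0.1101] z [-0.996 -0.085  0.   ] zang -175.1 y [-0.  0. -1.] q [ 0.04  0.7   0.4   2.01 -0.53  0.53 -2.23] F [-3.   2.4 -1.1] T [0.45 0.45 0.16] w 0.158
```

{"name": "servo_tool", "arguments": {
  "series": [
    {"translation": [0,0,0],"turn": 0.02,"grip": 0.16},
    {"translation": [0,0,0],"turn": 0,"grip": 0.16}
  ]
}}

```text
clock: 21.72
tcp_pos: [0.4854, -0.1834, 0.1101]
tool_rot: [-0.483, -0.516, 0.516, 0.484]
force: [-1.9, 2.4, -0.3]
width: 0.157
```

```bash
python3 -c "
from h import *
state()"
```

```text
t 21.73 tcp [ 0.4854 -0.1834  0.1101] z [-0.998 -0.065  0.   ] zang -176.3 y [-0.  0. -1.] q [ 0.04  0.7   0.41  2.01 -0.53  0.53 -2.25] F [-1.9  2.4 -0.3] T [0.44 0.55 0.12] w 0.157
```

{"name": "servo_tool", "arguments": {
  "series": [
    {"translation": [0,0.1,0],"turn": 0.02,"grip": 0.16},
    {"translation": [0,0,0],"turn": 0,"grip": 0.16}
  ]
}}

```text
clock: 21.98
tcp_pos: [0.4854, -0.1834, 0.11]
tool_rot: [-0.488, -0.511, 0.511, 0.489]
force: [-2.9, 2.5, -1.3]
width: 0.159
```

```bash
python3 -c "
from h import *
state()"
```

```text
t 21.98 tcp [ 0.4854 -0.1834  0.11  ] z [-0.999 -0.045  0.   ] zang -177.4 y [-0.  0. -1.] q [ 0.04  0.7   0.42  2.01 -0.54  0.53 -2.26] F [-2.9  2.5 -1.3] T [0.58 0.54 0.17] w 0.159
```

{"name": "servo_tool", "arguments": {
  "series": [
    {"translation": [0,0,0],"turn": 0.02,"grip": 0.16},
    {"translation": [0,0,0],"turn": 0,"grip": 0.16}
  ]
}}

```text
clock: 22.22
tcp_pos: [0.4854, -0.1834, 0.11]
tool_rot: [-0.494, -0.506, 0.506, 0.494]
force: [-3.4, 3.3, -1.3]
width: 0.16
```

```bash
python3 -c "
from h import *
s,M=state()
im=eyes.camera('wrist')
cv2.imwrite('pics/w14.png',cv2.resize(im[195:365,265:365],None,fx=3.5,fy=3.5,interpolation=cv2.INTER_CUBIC))
state()
cal=eyes.get_calibration('wrist')
for z in(.1105,.113):
  for lag in(8,10,12):
    a=np.arctan2(M[1,2],M[0,2])+np.radians(lag); b=np.array([np.sin(a),-np.cos(a),0])
    P=[np.array([.4857,-.1834,z])+k*.027*b for k in(1,-1)]
    print(z,lag,proj('wrist',P,cal).round(1).tolist())
"
```

```text
t 22.23 tcp [ 0.4854 -0.1834  0.11  ] z [-1.    -0.025  0.   ] zang -178.6 y [-0.  0. -1.] q [ 0.03  0.7   0.42  2.01 -0.54  0.54 -2.28] F [-3.4  3.3 -1.3] T [0.58 0.56 0.18] w 0.16
t 22.27 tcp [ 0.4854 -0.1834  0.11  ] z [-1.    -0.025  0.   ] zang -178.5 y [-0.  0. -1.] q [ 0.03  0.7   0.42  2.01 -0.54  0.54 -2.27] F [-2.8  2.7 -1.2] T [0.52 0.58 0.22] w 0.159
0.1105 8 [[324.6, 335.2], [307.2, 230.0]]
0.1105 10 [[326.5, 334.9], [305.0, 230.3]]
0.1105 12 [[328.5, 334.6], [302.8, 230.7]]
0.113 8 [[324.7, 338.9], [307.1, 232.4]]
0.113 10 [[326.7, 338.7], [304.8, 232.7]]
0.113 12 [[328.7, 338.4], [302.5, 233.1]]
```

View pics/w14.png

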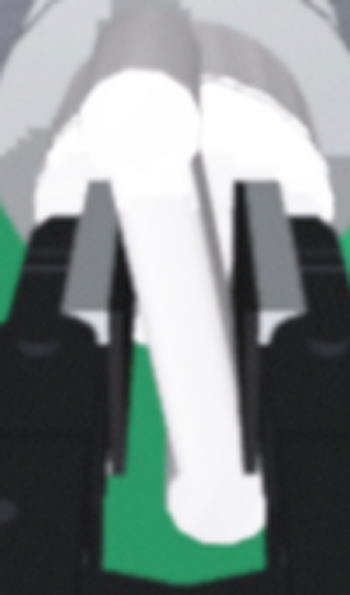

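{"name": "servo_tool", "arguments": {
  "series": [
    {"translation": [0,0.1,0],"turn": 0.02,"grip": 0.16},
    {"translation": [0,0,0],"turn": 0,"grip": 0.16}
  ]
}}

```text
clock: 22.52
tcp_pos: [0.4855, -0.1834, 0.11]
tool_rot: [-0.499, -0.501, 0.501, 0.499]
force: [-2.9, 3.2, -1.8]
width: 0.157
```

```bash
python3 -c "
from h import *
state()
im=eyes.camera('wrist');cv2.imwrite('pics/w15.png',im)
state()
im=eyes.camera('side');cv2.imwrite('pics/s15.png',im)
a=cv2.imread('pics/side0.png')[145:210,345:415];b=im[145:210,345:415]
cv2.imwrite('pics/cmp.png',cv2.resize(np.hstack([a,b]),None,fx=5.5,fy=5.5,interpolation=cv2.INTER_CUBIC))
"
```

```text
t 22.52 tcp [ 0.4855 -0.1834  0.11  ] z [-1.    -0.005  0.   ] zang -179.7 y [-0.  0. -1.] q [ 0.03  0.71  0.43  2.01 -0.55  0.54 -2.29] F [-2.9  3.2 -1.8] T [0.64 0.63 0.19] w 0.157
t 22.57 tcp [ 0.4855 -0.1834  0.11  ] z [-1.    -0.005  0.   ] zang -179.7 y [-0.  0. -1.] q [ 0.03  0.71  0.43  2.01 -0.55  0.54 -2.29] F [-1.8  3.  -1.9] T [0.6  0.62 0.17] w 0.163
```

View pics/cmp.png

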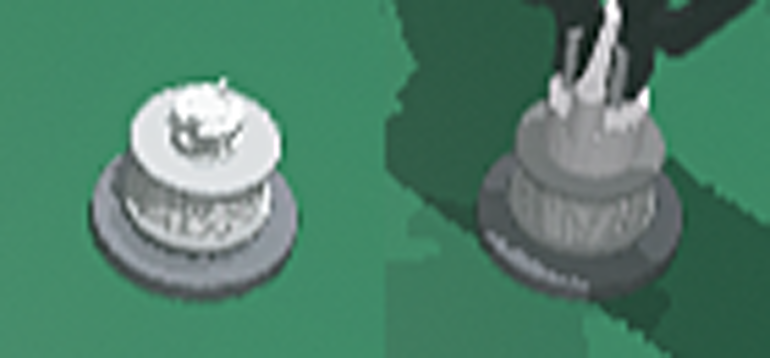

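{"name": "servo_tool", "arguments": {
  "series": [
    {"translation": [0,0,0],"turn": 0.02,"grip": 0.16},
    {"translation": [0,0,0],"turn": 0,"grip": 0.16}
  ]
}}

```text
clock: 22.88
tcp_pos: [0.4856, -0.1834, 0.11]
tool_rot: [-0.504, -0.496, 0.496, 0.504]
force: [-1.9, 3.4, -2.7]
width: 0.161
```

```bash
python3 -c "
from h import *
state()"
```

```text
t 22.88 tcp [ 0.4856 -0.1834  0.11  ] z [-1.     0.015  0.   ] zang 179.2 y [-0.  0. -1.] q [ 0.03  0.71  0.43  2.01 -0.56  0.54 -2.3 ] F [-1.9  3.4 -2.7] T [0.62 0.6  0.19] w 0.161
```

{"name": "servo_tool", "arguments": {
  "series": [
    {"translation": [0,0.1,0],"turn": 0.02,"grip": 0.16},
    {"translation": [0,0,0],"turn": 0,"grip": 0.16}
  ]
}}

```text
clock: 23.12
tcp_pos: [0.4856, -0.1833, 0.1099]
tool_rot: [-0.509, -0.491, 0.491, 0.509]
force: [-2.1, 2.3, -0.8]
width: 0.158
```

```bash
python3 -c "
from h import *
state()
im=eyes.camera('wrist');cv2.imwrite('pics/w16.png',im)
state()
a=[cv2.imread('pics/w15.png'),im]
cv2.imwrite('pics/cmp2.png',cv2.resize(np.hstack([x[195:365,265:365] for x in a]),None,fx=3.5,fy=3.5,interpolation=cv2.INTER_CUBIC))
"
```

```text
t 23.12 tcp [ 0.4856 -0.1833  0.1099] z [-0.999  0.035  0.   ] zang 178.0 y [-0.  0. -1.] q [ 0.02  0.71  0.44  2.01 -0.56  0.54 -2.32] F [-2.1  2.3 -0.8] T [0.7  0.58 0.28] w 0.158
t 23.18 tcp [ 0.4856 -0.1834  0.1099] z [-0.999  0.034 -0.   ] zang 178.0 y [ 0. -0. -1.] q [ 0.02  0.71  0.44  2.01 -0.56  0.54 -2.32] F [-2.2  2.3 -1.9] T [0.65 0.51 0.29] w 0.16
```

View pics/cmp2.png

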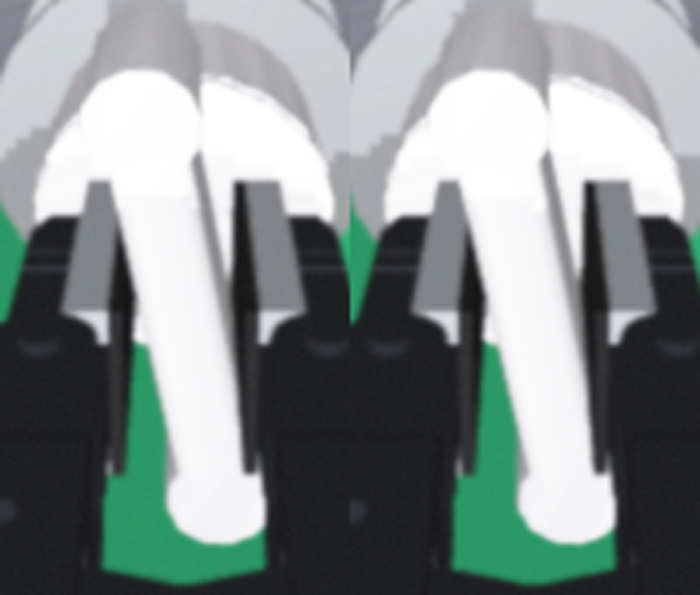

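{"name": "servo_tool", "arguments": {
  "series": [
    {"translation": [0,0,0],"turn": -0.08,"grip": 0.16},
    {"translation": [0,0,0],"turn": -0.08,"grip": 0.2},
    {"translation": [0,0,0],"turn": 0,"grip": 0.35},
    {"translation": [0,0,0],"turn": 0,"grip": 0.35}
  ]
}}

```text
clock: 23.68
tcp_pos: [0.4865, -0.1845, 0.1104]
tool_rot: [0.469, 0.53, -0.53, -0.467]
force: [-0.0, -0.1, -0.0]
width: 0.349
```

```bash
python3 look.py l16
```

```text
t 23.68 tcp [ 0.4865 -0.1845  0.1104] z [-0.992 -0.123 -0.002] zang -172.9 y [ 0.002 -0.002 -1.   ] q [ 0.05  0.7   0.39  2.01 -0.51  0.53 -2.21] F [-0.  -0.1 -0. ] T [-0.01  0.04  0.01] w 0.349
```

View pics/l16.png

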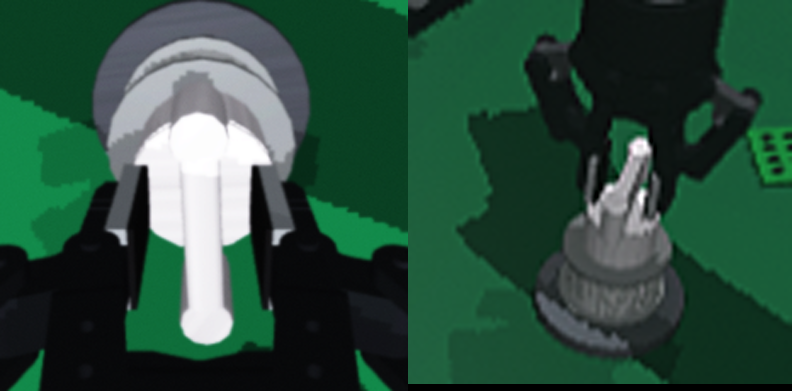

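{"name": "servo_tool", "arguments": {
  "series": [
    {"translation": [0,-15,0],"turn": 0,"grip": 0.4},
    {"translation": [0,-30,0],"turn": 0,"grip": 0.6},
    {"translation": [0,-30,0],"turn": 0,"grip": 0.8},
    {"translation": [0,0,0],"turn": 0,"grip": 0.8},
    {"translation": [0,0,0],"turn": 0,"grip": 0.8},
    {"translation": [0,0,0],"turn": 0,"grip": 0.8}
  ]
}}

```text
clock: 24.52
tcp_pos: [0.4851, -0.1831, 0.1842]
tool_rot: [-0.467, -0.53, 0.531, 0.468]
force: [1.0, -0.2, -0.6]
width: 0.801
```

```bash
cat > ov.py <<'E'
from h import *
s,M=state(); im=eyes.camera("wrist"); cal=eyes.get_calibration("wrist"); cv2.imwrite("pics/w20.png",im)
np.save("cal20.npy",np.array([cal],dtype=object),allow_pickle=True)
t=np.linspace(0,2*np.pi,100); c=np.array([.4857,-.1834])
k=4; x0,x1,y0,y1=245,395,130,280
big=cv2.resize(im[y0:y1,x0:x1],None,fx=k,fy=k,interpolation=cv2.INTER_CUBIC)
for r_,z,col in((.048,.012,(0,0,255)),(.034,.055,(255,0,0)),(.034,.058,(0,255,255)),(.022,.085,(255,0,255))):
    p=proj("wrist",np.c_[c[0]+r_*np.cos(t),c[1]+r_*np.sin(t),np.full(100,z)],cal)
    cv2.polylines(big,[np.round((p-[x0,y0]+.5)*k).astype(int)],True,col,1)
cv2.imwrite("pics/ov20.png",big)
E
python3 ov.py
```

```text
t 24.52 tcp [ 0.4851 -0.1831  0.1842] z [-0.992 -0.125  0.001] zang -172.8 y [-0.001  0.001 -1.   ] q [-0.02  0.59  0.5   1.96 -0.43  0.7  -2.28] F [ 1.  -0.2 -0.6] T [-0.03 -0.01  0.05] w 0.801
```

View pics/ov20.png

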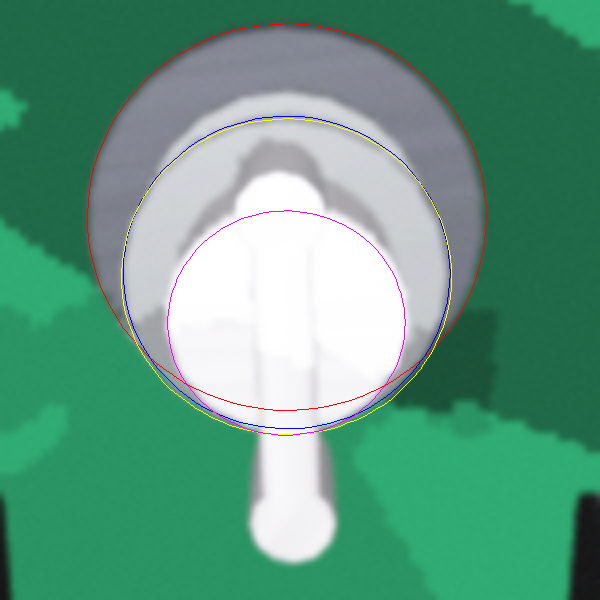

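View pics/w20.png

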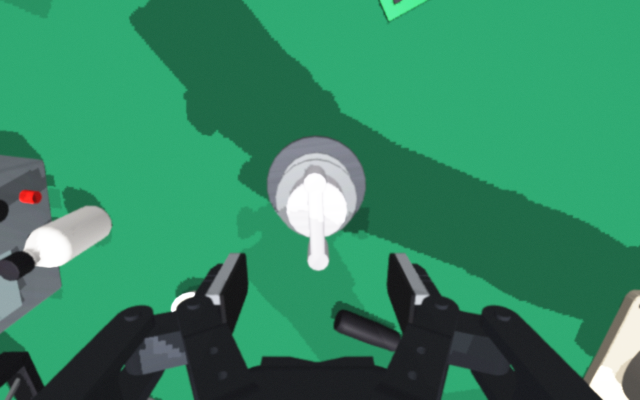

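```bash
cat > polar.py <<'E'
from h import *
def unwrap(im,cal,c,z,r0,r1,n=720,m=240):
    t=np.linspace(0,2*np.pi,n,endpoint=False); rr=np.linspace(r0,r1,m)
    R_,T=np.meshgrid(rr,t,indexing="ij")
    P=np.c_[(c[0]+R_*np.cos(T)).ravel(),(c[1]+R_*np.sin(T)).ravel(),np.full(R_.size,z)]
    p=proj("wrist",P,cal).astype(np.float32).reshape(m,n,2)
    return cv2.remap(im,p[...,0],p[...,1],cv2.INTER_CUBIC)
E
python3 - <<'E'
from polar import *
cal=np.load("cal20.npy",allow_pickle=True)[0]
im=cv2.imread("pics/w20.png"); c=(.4857,-.1834)
a=unwrap(im,cal,c,.055,.028,.040); b=unwrap(im,cal,c,.012,.042,.054)
cv2.imwrite("pics/pol20.png",np.vstack([a,b]))
E
```

```text
(no output)
```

View pics/pol20.png

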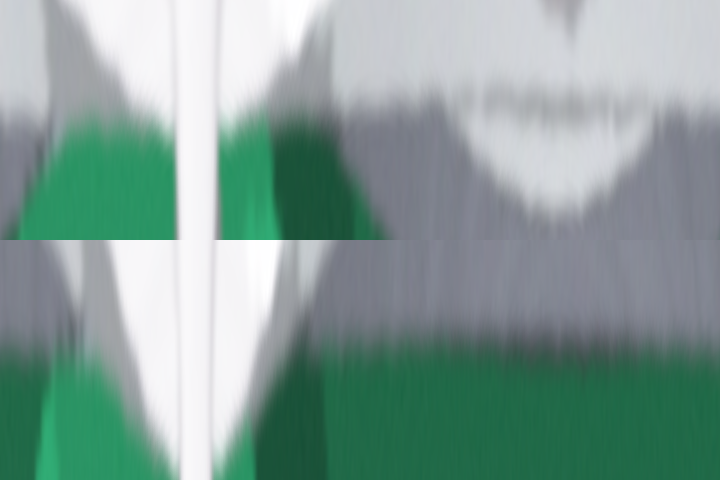

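{"name": "servo_tool", "arguments": {
  "series": [
    {"translation": [0,30,0],"turn": 0,"grip": 0.9},
    {"translation": [0,30,0],"turn": 0,"grip": 0.9},
    {"translation": [0,12,0],"turn": 0,"grip": 0.9},
    {"translation": [0,0,0],"turn": 0,"grip": 0.9},
    {"translation": [0,0,0],"turn": 0,"grip": 0.9},
    {"translation": [0,0,0],"turn": 0,"grip": 0.9}
  ]
}}

```text
clock: 25.32
tcp_pos: [0.4862, -0.1837, 0.1138]
tool_rot: [0.468, 0.531, -0.53, -0.467]
force: [0.4, -1.0, 0.6]
width: 0.9
```

```bash
python3 - <<'E'
from polar import *
state()
im=eyes.camera("wrist"); cal=eyes.get_calibration("wrist"); cv2.imwrite("pics/w21.png",im)
np.save("cal21.npy",np.array([cal],dtype=object),allow_pickle=True)
c=(.4857,-.1834)
a=unwrap(im,cal,c,.055,.028,.040); b=unwrap(im,cal,c,.012,.042,.054)
cv2.imwrite("pics/pol21.png",np.vstack([a,b]))
t=np.linspace(0,2*np.pi,100)
k=3; x0,x1,y0,y1=220,420,170,370
big=cv2.resize(im[y0:y1,x0:x1],None,fx=k,fy=k,interpolation=cv2.INTER_CUBIC)
for r_,z,col in((.048,.012,(0,0,255)),(.034,.055,(255,0,0)),(.034,.058,(0,255,255)),(.022,.085,(255,0,255))):
    p=proj("wrist",np.c_[c[0]+r_*np.cos(t),c[1]+r_*np.sin(t),np.full(100,z)],cal)
    cv2.polylines(big,[np.round((p-[x0,y0]+.5)*k).astype(int)],True,col,1)
cv2.imwrite("pics/ov21.png",big)
E
```

```text
t 25.32 tcp [ 0.4862 -0.1837  0.1138] z [-0.992 -0.125 -0.002] zang -172.8 y [ 0.002 -0.001 -1.   ] q [ 0.04  0.69  0.4   2.01 -0.51  0.53 -2.21] F [ 0.4 -1.   0.6] T [-0.02  0.02  0.06] w 0.9
```

View pics/ov21.png

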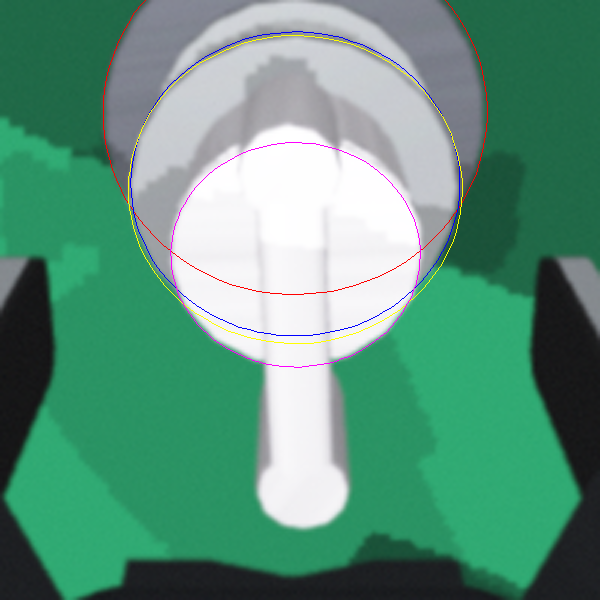

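View pics/pol21.png

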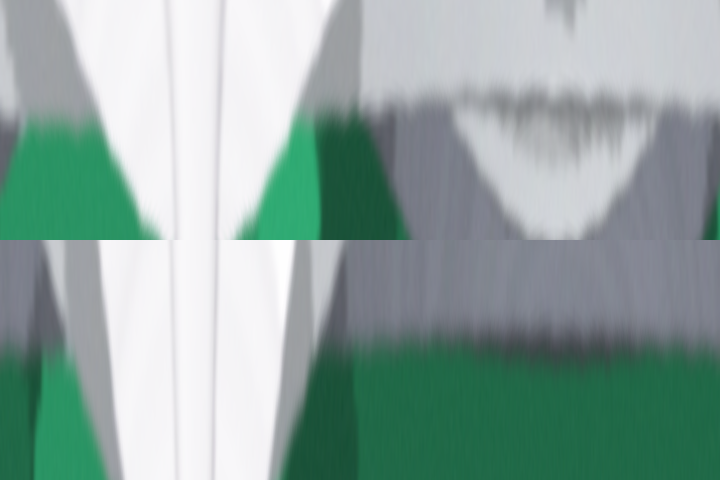

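```bash
python3 - <<'E'
from polar import *
cal=np.load("cal21.npy",allow_pickle=True)[0]
im=cv2.imread("pics/w21.png")
k=6;x0,x1,y0,y1=285,345,200,350
big=cv2.resize(im[y0:y1,x0:x1],None,fx=k,fy=k,interpolation=cv2.INTER_CUBIC)
a=np.radians(-172.8+2); 
t=np.linspace(0,2*np.pi,60)
out=[]
for z,col in((.113,(255,0,0)),(.115,(0,0,255)),(.117,(0,160,0))):
    b=np.array([np.sin(a),-np.cos(a)]); rows=[]
    for s in(1,-1):
        c=np.array([.4857,-.1834])+s*.027*b
        p=proj("wrist",np.c_[c[0]+.0075*np.cos(t),c[1]+.0075*np.sin(t),np.full(60,z)],cal)
        q=(p-[x0,y0]+.5)*k; rows+= [q[:,1].min().round(1),q[:,1].max().round(1),q[:,0].min().round(1),q[:,0].max().round(1)]
        cv2.polylines(big,[np.round(q).astype(int)],True,col,1)
    print(z,rows)
cv2.imwrite("pics/posts.png",big[:, :])
cv2.imwrite("pics/posts.png",np.hstack([big[:330],big[580:900][:,:],][0:1]+[np.pad(big[570:900],((0,0),(0,0),(0,0)))]))
E
```

```text
0.113 [np.float64(730.8), np.float64(885.0), np.float64(117.8), np.float64(307.7), np.float64(75.4), np.float64(274.7), np.float64(79.2), np.float64(294.3)]
0.115 [np.float64(748.0), np.float64(903.4), np.float64(116.8), np.float64(309.1), np.float64(85.2), np.float64(287.1), np.float64(77.5), np.float64(295.7)]
0.117 [np.float64(765.5), np.float64(922.3), np.float64(115.7), np.float64(310.5), np.float64(95.4), np.float64(299.8), np.float64(75.7), np.float64(297.2)]
```

View pics/posts.png

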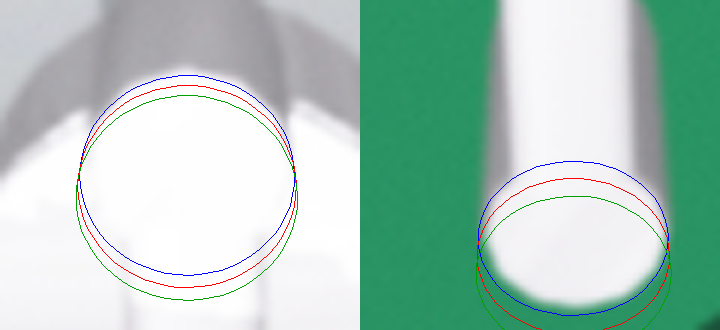

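{"name": "servo_tool", "arguments": {
  "series": [
    {"translation": [0,2,0],"turn": 0,"grip": 0.4},
    {"translation": [0,1.5,0],"turn": 0,"grip": 0.2},
    {"translation": [0,0,0],"turn": 0,"grip": 0.16},
    {"translation": [0,0,0],"turn": 0,"grip": 0.16},
    {"translation": [0,0,0],"turn": 0.06,"grip": 0.16},
    {"translation": [0,0,0],"turn": 0.06,"grip": 0.16},
    {"translation": [0,0,0],"turn": 0,"grip": 0.16}
  ]
}}

```text
clock: 26.25
tcp_pos: [0.4856, -0.1835, 0.1094]
tool_rot: [-0.498, -0.501, 0.502, 0.498]
force: [0.6, 0.0, -0.1]
width: 0.162
```

```bash
python3 -c "
from h import *
state()
im=eyes.camera('wrist');cv2.imwrite('pics/w22.png',im);state()"
```

```text
t 26.25 tcp [ 0.4856 -0.1835  0.1094] z [-1.    -0.006  0.   ] zang -179.6 y [-0. -0. -1.] q [ 0.03  0.71  0.43  2.01 -0.56  0.54 -2.28] F [ 0.6  0.  -0.1] T [ 0.02 -0.03  0.  ] w 0.162
t 26.3 tcp [ 0.4856 -0.1835  0.1094] z [-1.    -0.007  0.   ] zang -179.6 y [-0. -0. -1.] q [ 0.03  0.71  0.43  2.01 -0.56  0.54 -2.28] F [-0.9 -0.   0.4] T [-0.01 -0.01  0.  ] w 0.16
```

{"name": "servo_tool", "arguments": {
  "series": [
    {"translation": [0,0,0],"turn": 0.03,"grip": 0.16},
    {"translation": [0,0,0],"turn": 0,"grip": 0.16}
  ]
}}

```text
clock: 26.55
tcp_pos: [0.4856, -0.1834, 0.1094]
tool_rot: [0.506, 0.494, -0.494, -0.506]
force: [-0.5, -0.3, 0.3]
width: 0.157
```

```bash
python3 -c "
from h import *
state()
im=eyes.camera('wrist');cv2.imwrite('pics/w23.png',im);state()
a=[cv2.imread('pics/w22.png'),im]
cv2.imwrite('pics/cmp3.png',cv2.resize(np.hstack([x[195:365,265:365] for x in a]),None,fx=3.5,fy=3.5,interpolation=cv2.INTER_CUBIC))"
```

```text
t 26.55 tcp [ 0.4856 -0.1834  0.1094] z [-1.     0.024  0.   ] zang 178.6 y [-0. -0. -1.] q [ 0.02  0.71  0.44  2.01 -0.57  0.54 -2.3 ] F [-0.5 -0.3  0.3] T [0.02 0.05 0.21] w 0.157
t 26.6 tcp [ 0.4856 -0.1835  0.1094] z [-1.     0.024  0.   ] zang 178.6 y [-0. -0. -1.] q [ 0.02  0.71  0.44  2.01 -0.57  0.54 -2.3 ] F [0.2 0.  0.7] T [-0.08  0.05  0.19] w 0.164
```

View pics/cmp3.png

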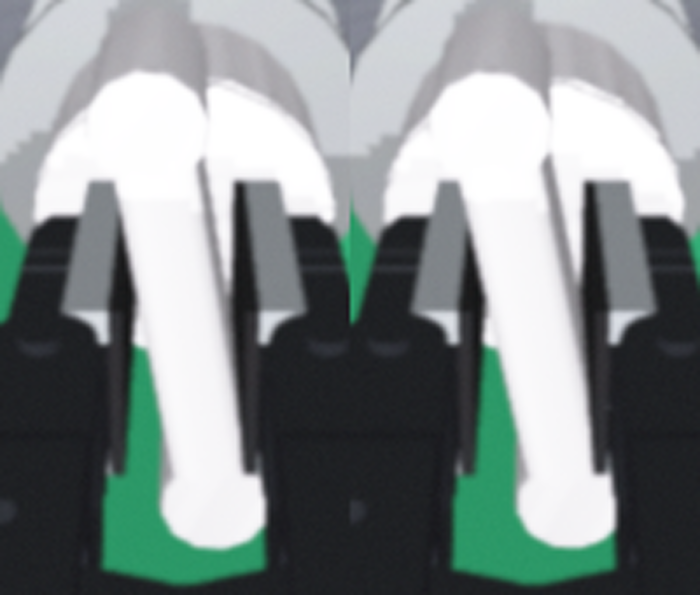

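{"name": "servo_tool", "arguments": {
  "series": [
    {"translation": [0,0,0],"turn": 0.01,"grip": 0.16},
    {"translation": [0,0,0],"turn": 0,"grip": 0.16}
  ]
}}

```text
clock: 26.85
tcp_pos: [0.4856, -0.1835, 0.1094]
tool_rot: [0.508, 0.491, -0.491, -0.508]
force: [-0.3, -0.4, 0.8]
width: 0.163
```

```bash
python3 -c "
from h import *
state()
eyes.camera('wrist');state()"
```

```text
t 26.85 tcp [ 0.4856 -0.1835  0.1094] z [-0.999  0.034  0.   ] zang 178.0 y [-0. -0. -1.] q [ 0.02  0.71  0.44  2.01 -0.57  0.54 -2.31] F [-0.3 -0.4  0.8] T [-0.08 -0.    0.32] w 0.163
t 26.9 tcp [ 0.4855 -0.1835  0.1094] z [-0.999  0.034  0.   ] zang 178.0 y [-0.  0. -1.] q [ 0.02  0.71  0.44  2.01 -0.57  0.54 -2.31] F [ 0.  -0.2  1.2] T [-0.01  0.05  0.29] w 0.164
```

{"name": "servo_tool", "arguments": {
  "series": [
    {"translation": [0,0,0],"turn": 0.01,"grip": 0.16},
    {"translation": [0,0,0],"turn": 0,"grip": 0.16}
  ]
}}

```text
clock: 27.15
tcp_pos: [0.4856, -0.1834, 0.1094]
tool_rot: [-0.511, -0.489, 0.489, 0.511]
force: [-0.5, -0.0, 1.1]
width: 0.159
```

```bash
python3 -c "
from h import *
state()
eyes.camera('wrist');state()"
```

```text
t 27.15 tcp [ 0.4856 -0.1834  0.1094] z [-0.999  0.044  0.   ] zang 177.5 y [-0.  0. -1.] q [ 0.02  0.71  0.44  2.01 -0.57  0.54 -2.32] F [-0.5 -0.   1.1] T [0.02 0.04 0.32] w 0.159
t 27.2 tcp [ 0.4856 -0.1835  0.1095] z [-0.999  0.044 -0.   ] zang 177.5 y [ 0. -0. -1.] q [ 0.02  0.71  0.44  2.01 -0.57  0.54 -2.32] F [-0.9 -0.6  1. ] T [0.01 0.1  0.29] w 0.162
```

{"name": "servo_tool", "arguments": {
  "series": [
    {"translation": [0,0,0],"turn": 0.015,"grip": 0.16},
    {"translation": [0,0,0],"turn": 0,"grip": 0.16}
  ]
}}

```text
clock: 27.45
tcp_pos: [0.4856, -0.1834, 0.1095]
tool_rot: [0.515, 0.485, -0.485, -0.515]
force: [0.1, 0.1, 1.3]
width: 0.165
```

```bash
python3 -c "
from h import *
state()
eyes.camera('wrist');state()"
```

```text
t 27.45 tcp [ 0.4856 -0.1834  0.1095] z [-0.998  0.059 -0.   ] zang 176.6 y [ 0. -0. -1.] q [ 0.02  0.71  0.45  2.01 -0.58  0.54 -2.33] F [0.1 0.1 1.3] T [-0.03  0.13  0.34] w 0.165
t 27.5 tcp [ 0.4856 -0.1835  0.1094] z [-0.998  0.059  0.   ] zang 176.6 y [-0. -0. -1.] q [ 0.02  0.71  0.45  2.01 -0.58  0.54 -2.33] F [-0.  -0.3  0.8] T [0.03 0.05 0.39] w 0.16
```

```bash
python3 -c "
from h import *
im=eyes.camera('wrist');cv2.imwrite('pics/w24.png',im)
a=[cv2.imread('pics/w23.png'),im]
cv2.imwrite('pics/cmp4.png',cv2.resize(np.hstack([x[205:355,285:345] for x in a]),None,fx=4,fy=4,interpolation=cv2.INTER_CUBIC))
# background rotation vs nut: lag from posts by matching
def m(x0,y0,w,h):
    t=a[0][y0:y0+h,x0:x0+w]; s=a[1][y0-4:y0+h+4,x0-4:x0+w+4]
    r=cv2.matchTemplate(cv2.resize(s,None,fx=8,fy=8,interpolation=cv2.INTER_CUBIC),cv2.resize(t,None,fx=8,fy=8,interpolation=cv2.INTER_CUBIC),cv2.TM_CCOEFF_NORMED)
    _,v,_,l=cv2.minMaxLoc(r); return (l[0]/8-4,l[1]/8-4,round(v,4))
print('upper post',m(288,212,14,22),'lower',m(308,328,36,26))
"
```

```text
upper post (-0.75, 0.125, 0.9985) lower (0.25, -0.125, 0.9958)
```

View pics/cmp4.png

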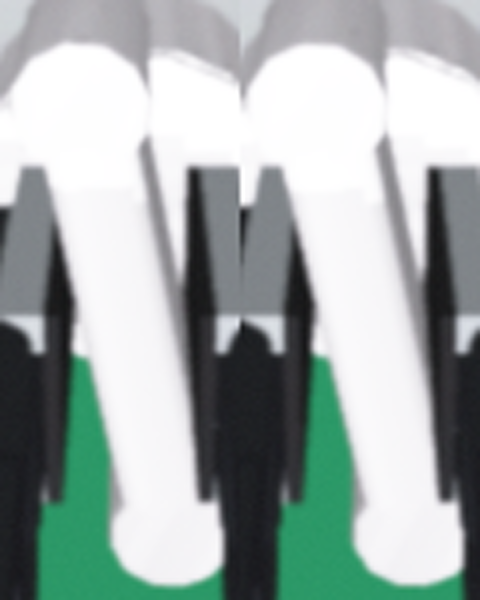

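{"name": "servo_tool", "arguments": {
  "series": [
    {"translation": [0,0,0],"turn": -0.08,"grip": 0.16},
    {"translation": [0,0,0],"turn": -0.1,"grip": 0.2},
    {"translation": [0,0,0],"turn": 0,"grip": 0.4},
    {"translation": [0,0,0],"turn": 0,"grip": 0.5},
    {"translation": [0,-15,0],"turn": 0,"grip": 0.6},
    {"translation": [0,-30,0],"turn": 0,"grip": 0.6},
    {"translation": [0,-40,0],"turn": 0,"grip": 0.6},
    {"translation": [0,-40,0],"turn": 0,"grip": 0.6},
    {"translation": [0,0,0],"turn": 0,"grip": 0.6},
    {"translation": [0,0,0],"turn": 0,"grip": 0.6}
  ]
}}

```text
clock: 28.8
tcp_pos: [0.4853, -0.183, 0.2346]
tool_rot: [0.469, 0.529, -0.529, -0.469]
force: [-0.1, -0.5, -0.3]
width: 0.6
```

```bash
python3 - <<'E'
from h import *
s,M=state(); cv2.imwrite("pics/wf.png",eyes.camera("wrist")); cv2.imwrite("pics/tf.png",eyes.camera("side")); cv2.imwrite("pics/topf.png",eyes.camera("top")); state()
E
```

```text
t 28.8 tcp [ 0.4853 -0.183   0.2346] z [-0.993 -0.12  -0.   ] zang -173.1 y [ 0.  0. -1.] q [-0.07  0.52  0.56  1.91 -0.37  0.81 -2.33] F [-0.1 -0.5 -0.3] T [-0.    0.04 -0.05] w 0.6
t 28.95 tcp [ 0.4849 -0.1831  0.2335] z [-0.993 -0.12   0.002] zang -173.1 y [-0.002  0.001 -1.   ] q [-0.07  0.52  0.56  1.91 -0.37  0.81 -2.33] F [-0.9 -0.  -0.6] T [0.   0.02 0.02] w 0.597
```

View pics/tf.png

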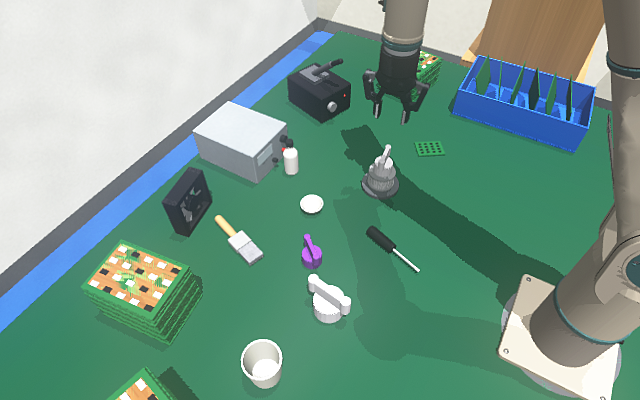

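View pics/wf.png

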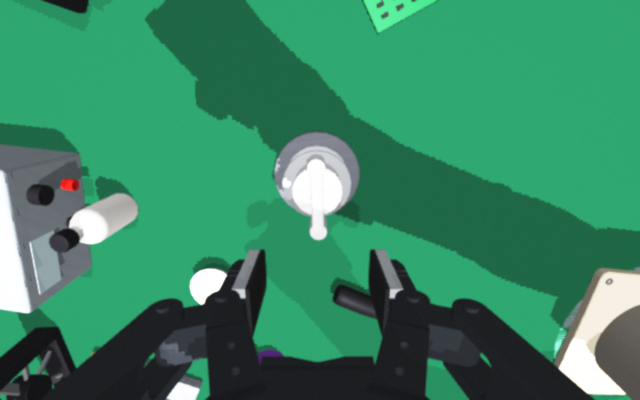

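View pics/topf.png

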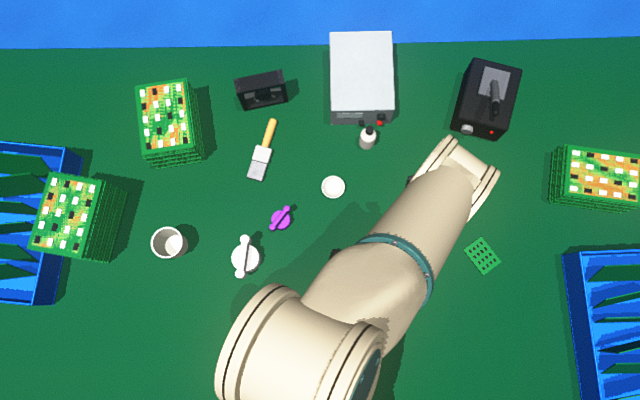

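The nut sits on the stand, the gripper is clear of it, and the other things are where they were: dish (332,187), flux (367,138), purple nut (281,219), large nut (245,258), brush, cup and board.

```bash
python3 -c "
from rig import r
print(r.sign_off())"
```

```text
the job is handed in; nothing more can be done
None
```

The hand nut is on the spindle, turned fully home and let go, and the job is handed in at about 29 s of the 72 s allowed.

**What I did:**
- I picked up the smaller white nut and set it on the spindle about 38° short of the gaps, which I could see in the wrist picture.
- I turned it backward between loose fingers until it dropped, after about 0.7 rad of nut turn. I did not turn it on to the hard stop.
- I then turned it forward about 2.7 rad, until it resisted.

**Last checks:**
- **Torque:** it rose from about 0.1 to 0.29 N m at the end of the turn. I gripped the nut again and pushed gently; the torque went from 0.2 to about 0.37 N m while the nut moved only about 0.03 rad. I took that as the hard stop. The push did go past the usual 0.05 to 0.2 N m turning range, but the force at the tool stayed at a few newtons.
- **Height:** a wrist picture between the two turns put the bar top at 112 to 113 mm (113 mm is home), good to about 1 mm.
- **After letting go:** the force on the tool was about zero, the gripper was well above the nut, and the other things had not visibly moved.

**Not fully settled:**
- The turn came out a little over the "about 2.5 rad" given.
- The reel's own height measured about 0.5 to 1 mm above fully down. That is within the measuring error, so the torque is the strongest evidence that the reel is fully pressed.

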